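# Hitch the inspection lamp onto the ball beside the cheese

## Task

Move the inspection lamp from its parking ball to the ball mount beside the cheese wheel on the round board: raise the red coupler handle, lift the lamp off, lower it gently over the other ball with its light over that wheel, and press the handle fully down to lock it. Leave the lamp level on the collar, and do not shift the cheese or anything else on the bench.

Things in the scene. Friction and masses are not known exactly. Their poses are not given: they have to be found in the camera images.
- lamp_grip (a point): Middle of the lamp's grip: black rubber block 30 x 30 mm, 62 mm tall, on top of the mast, nothing above it; 134 mm above the underside of the coupler. Lamp: one loose thing, about 0.7 kg. Axes: x forward to the light head, z up the mast, -x to the handle. Grip it across y: the head stands before it, the raised handle (below its middle) behind it
- lamp_socket (a point): Where the ball's centre lies in the coupler when seated: on the mast's axis, 30 mm above the coupler's flat underside, 104 mm below lamp_grip; lamp axes. The coupler is a grey housing 72 mm across, 60 mm tall, with a 42 mm bore open below, 50 mm deep, that takes the 38 mm ball. When seated the underside rests on the mount's collar
- lamp_head (a point): Middle of the black light head (58 x 84 x 20 mm, tilted down forwards), 82 mm forward of the mast's axis (+x of the lamp) and 106 mm above the coupler's underside; its lowest edge is 82 mm above the underside, its front edge 113 mm from the axis
- lamp_lever (a joint): Angle of the coupler handle, rad: 0 = down, level, latch shut under the ball (locked); 1.2 = fully raised, its stop. Above 0.75 the latch is clear of the bore and the lamp can be lifted off or set on a ball; below that the latch bars the bore. Stays where left (friction 0.06 N m, no spring). At 0 the latch cannot be forced open by lifting
- lever_grip (a point): Middle of the handle's red grip: 46 mm long, 20 mm wide (along the lamp's y), 16 mm thick, 78 mm from the pin, 2 mm above the line through it. Down, it points to the lamp's -x, 124 mm behind the mast's axis, 44 mm above the coupler's underside. Axes turn with the handle: x from grip to pin, y along the pin. Pinched hard it cannot turn between the fingers
- lever_pin (a point): The handle's pin, along the lamp's y: 46 mm behind the lamp's axis, 42 mm above the coupler's underside. The handle swings about it, its grip going up and then forward towards the mast
- park_mount_ball (a point): Centre of the parking mount's 38 mm steel ball, where the lamp starts, 78 mm above the bench; fixed. Below it a neck, a flat collar (76 mm across, its top 30 mm below the ball's centre and 48 mm above the bench) and a 110 mm square foot
- bench_mount_ball (a point): Centre of the ball of the mount beside the cheese, same make and heights as the parking mount. Its x axis is level and points to the cheese wheel's centre
- brine: Tall bottle, 64 mm across, 170 mm high, standing between the two mounts; origin at the centre of its underside
- jar_a: Sample jar with steel lid, 64 mm across, 100 mm high, near the parking mount; origin at the centre of its underside
- jar_b: Sample jar with white lid, 60 mm across, 115 mm high, near the parking mount; origin at the centre of its underside
- cup: White cup, 72 mm across, 75 mm high, near the bench mount; origin at the centre of its underside
- trier: Cheese trier lying flat beside the bench mount: wooden cross handle and a steel borer, 128 mm long, 22 mm high; origin under its middle
- brush: Rind brush, 130 x 45 mm, 40 mm high, lying low before the parking mount, perhaps under the handle; origin under its centre
- sample: Small round cheese between the mounts, nearer the robot, 84 mm across, 35 mm high; origin at the centre of its underside
- lamp: The whole lamp; origin at the centre of the coupler's underside, 134 mm below lamp_grip; lamp axes
- wheel_spot (a point): The spot on the cheese wheel's flat top that is to be lit: 30 mm in from the edge nearest the bench mount, 93 mm above the bench, about 125 mm from the mount's ball. The wheel is 190 mm across, 78 mm tall, 2.3 kg, on a round oak board 220 mm across and 15 mm thick; its centre lies 65 mm beyond this spot, seen from the mount
Mind the look-alikes: they are no part of the job. What is shaped like the part that bears bench_mount_ball but pink or yellow is not meant.

How it is judged:
By the outcome, as a careful person would: the job done as asked, in the order asked, and still so for the second after the job is handed in, with the robot touching nothing.
It also fails if it takes over 61 s, if anything falls off the work surface, if the arm or the gripper's body presses on something with over 40 N, if the wrist force passes 120 N, or if a joint passes its speed limit or range.

## Robot

A 6-joint arm with a two-finger parallel gripper is mounted at the origin on the work surface. World frame = base frame: x ahead of the robot, y to its left, z up, the work surface at z = 0. Lengths are in m, angles in rad, forces in N, time in s.
With the tool pointing down it reaches from about 0.4 to 0.825 m from the base axis. Payload 7 kg.
Tool frame: the origin (TCP) lies between the finger pads; the fingertips stand 22 mm ahead of it and the grasp point (between the pads) lies 3 mm ahead of it; z points along the fingers, y is the direction in which the jaws open and shut (so a half turn about z gives the same grasp; the last joint's range is limited). The gripper opens to 88 mm and grips with 3 to 60 N. Pads are 19 mm wide; open, the fingers measure 130 mm over their backs; the gripper's body (78 mm by 193 mm) begins 47 mm behind the grasp point.
Start: joints at [1.428, 0.359, 0.012, 0, -1.224, -0.288], TCP at [0.282, 0.613, 0.249] pointing down, gripper open.
Joint ranges: [-3.07, 3.07], [-1.43, 2.12], [-1.02, 1.25], [-3.03, 1.67], [-3.05, -0], [-3.03, 3.03]. Speed limits (rad/s): [2.39, 2.39, 3.01, 3.14, 3.14, 3.14].

## Interface

Orientations are given as [roll, pitch, yaw] about the fixed x, y, z axes, in that order (R = Rz(yaw) Ry(pitch) Rx(roll)).
In Python, from station import arm, optics gives the robot as it stands. The module is installed in compiled form; this text tells all that it offers.
- The arm moves only by the tool jog_arm, never from a script. Its argument "motion" is a list that holds one entry, the list of rows, each a list of 7 numbers: the shift along the tool's x, y, z in m, then the turn, a rotation vector about the tool's x, y, z in degrees, then the finger opening in m, from 0 to 0.0876. In form: [[[x, y, z, rx, ry, rz, grip], ...]]. A call has 1 to 8 rows; each row is the pose to reach, as a shift and turn from the pose measured when the call began, along the tool's axes at that moment; what a row does not reach only later rows make up. A row lasts 1/10 s, in which the tool goes at most 50 mm and 8.59 degrees, less where a joint would pass 70% of its speed; a pose out of reach is approached as far as the arm can. A call with a gripper value outside its range is refused whole. The fingers move at their own pace and stop on an object; "newtons" is the grip in N (left out, the last holds). Time passes only in rows, so rows that repeat a pose let the fingers close. It gives the time, the measured TCP pose, the force and the opening at its end, in the units of the state.
- arm.get_state(): the state, without advancing time (a new reading comes with each control period).
- optics.grab_frame(name): name is "scene" or "top" or "wrist"; returns the picture (384x512x3 uint8, red, green, blue); there is no depth.
- optics.camera_model(name): a dict with "mtx" (3x3 intrinsics, pixels), "D" ([k1, k2, p1, p2, k3] as OpenCV has them; the pictures are not rectified), "R" (3x3) and "t" (3): a world point X has camera coordinates R X + t; the wrist camera has in their place "mount" (4x4, takes a point from camera to tool coordinates, whose origin is the TCP and whose axes are the flange's). Camera axes: x right, y down, z forward; pixel columns grow to the right and rows downward; lengths in m; the calibration is good to about 2 mm. A picture is of the moment at which its call begins: read the wrist's pose just before it. camera_model takes no time and is no camera call.
- arm.job_done(): hands the job in, once; it reports no verdict.
The state is a dict: "t": time; "q": joint angles; "qd": joint speeds; "joint_efforts": joint torques, N m; "eef_pos": TCP position; "ee_rot": TCP orientation; "force": force on the tool from outside, world axes, zero at the start; "moment": the same for the moment, N m; "width": finger opening in m.
Only numpy, scipy, OpenCV 4.12 (cv2) and the standard library are available. Lean on these libraries where they do the work, as an engineer would, in place of code of your own. Each camera call takes 0.05 s, during which the arm holds its last target.

## Working session

There is one attempt and no reset: what is moved stays moved. The work goes in short steps, Python scripts to look and compute and a tool call to move; the robot and the scene stay as the last step left them, time stands still between calls to the robot, and variables do not carry over. Pictures are saved under pics/ and viewed, and the job is handed in when it is done.

Besides the shell and the picture viewer there is one more tool, called after "Call:" as name(argument=value, ...) on one line, values as JSON. jog_arm: Moves the arm, as the interface text tells. Its arguments: {"type":"object","properties":{"motion":{"type":"array","items":{"type":"array","items":{"type":"array","items":{"type":"number"}}}},"newtons":{"type":"number"}},"required":["motion"]}

```bash
mkdir -p pics; ls; python3 - <<'E'
from station import arm, optics
import cv2
s=arm.get_state(); print(s)
for n in ["scene","top","wrist"]:
    im=optics.grab_frame(n); cv2.imwrite(f"pics/{n}0.png",im[:,:,::-1])
    print(n,optics.camera_model(n))
E
```

```text
pics
{'t': 0.0, 'q': array([ 1.42808270e+00,  3.59347379e-01,  1.10462265e-02, -3.21149019e-04,
       -1.22409620e+00, -2.88083001e-01]), 'qd': array([ 1.12839440e-03,  4.38223363e-04, -5.17445616e-04, -2.71917927e-04,
        4.85835044e-04, -7.44185141e-06]), 'joint_efforts': array([ 1.28298463e-03, -5.82720029e+01,  2.93057102e+01,  6.99721277e+00,
        6.89860142e-03, -1.52816228e-04]), 'eef_pos': array([0.28172816, 0.61289302, 0.24764793]), 'ee_rot': array([ 3.13997182e+00, -1.65454640e-04, -4.30905861e-01]), 'force': array([ 0.72121913, -1.24805994,  0.29465574]), 'moment': array([-0.05122374,  0.01374516, -0.01255861]), 'width': 0.08738526709970831}
scene {'mtx': array([[482.38545985,   0.        , 244.0262693 ],
       [  0.        , 482.38545985, 197.17068675],
       [  0.        ,   0.        ,   1.        ]]), 'D': array([-0.19692107,  0.        ,  0.        ,  0.        ,  0.        ]), 'R': array([[ 0.41203662,  0.91112731, -0.00853521],
       [ 0.59070511, -0.27424171, -0.75885372],
       [-0.69375305,  0.30763373, -0.65120518]]), 't': array([-0.20275001, -0.1950
[... 369 characters left out ...]
      [ 0.15062224, -0.00680892, -0.98856794]]), 't': array([-0.00485433,  0.5307017 ,  1.07265913])}
wrist {'mtx': array([[290.80300647,   0.        , 259.42377025],
       [  0.        , 290.80300647, 190.70588362],
       [  0.        ,   0.        ,   1.        ]]), 'D': array([-0.05852726,  0.        ,  0.        ,  0.        ,  0.        ]), 'mount': array([[ 6.51048839e-04, -9.56196692e-01, -2.92724208e-01,
         7.96580758e-02],
       [ 9.99999691e-01,  4.93674240e-04,  6.11493542e-04,
         7.32175901e-04],
       [-4.40197701e-04, -2.92724516e-01,  9.56196718e-01,
        -1.36335438e-01],
       [ 0.00000000e+00,  0.00000000e+00,  0.00000000e+00,
         1.00000000e+00]])}
```

View pics/scene0.png

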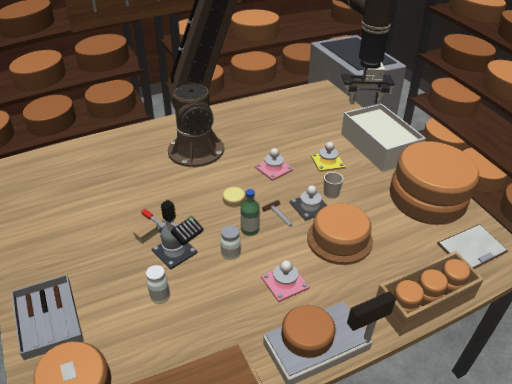

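View pics/top0.png

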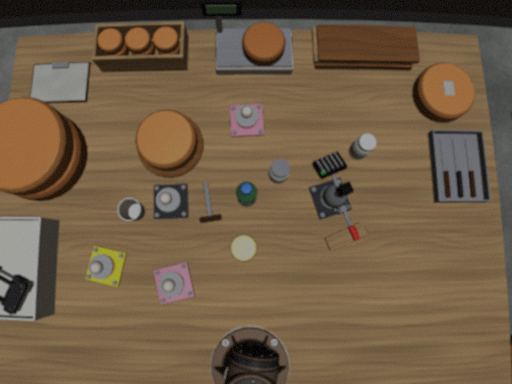

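View pics/wrist0.png

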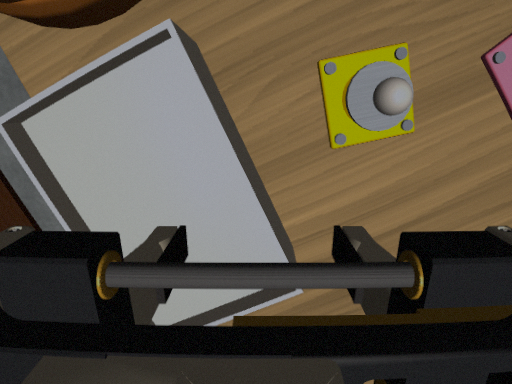

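Look-alikes for the target mount: pink (top 247,118), pink (173,283), yellow (105,267) and black foot (171,201). I choose the black foot, which is next to the wheel on its round oak board (167,140). Next I'll check it in close crops.

```bash
cat > h.py <<'E'
import numpy as np, cv2
from scipy.spatial.transform import Rotation as Ro
from station import arm, optics
def cam(n,s=None):
    m=optics.camera_model(n)
    if 'R' in m: return m['mtx'],m['D'],m['R'],m['t']
    T=np.eye(4);T[:3,:3]=Ro.from_euler('xyz',s['ee_rot']).as_matrix();T[:3,3]=s['eef_pos']
    W=np.linalg.inv(T@m['mount']); return m['mtx'],m['D'],W[:3,:3],W[:3,3]
def ray(c,p):
    K,D,R,t=c
    u=cv2.undistortPoints(np.array([[p]],float),K,D)[0,0]
    d=R.T@np.array([u[0],u[1],1]); return -R.T@t, d/np.linalg.norm(d)
def onz(c,p,z):
    o,d=ray(c,p); return o+d*(z-o[2])/d[2]
def tri(cps):
    A=np.zeros((3,3));b=np.zeros(3);L=[]
    for c,p in cps:
        o,d=ray(c,p);P=np.eye(3)-np.outer(d,d);A+=P;b+=P@o;L.append((P,o))
    x=np.linalg.solve(A,b); return x,[np.linalg.norm(P@(x-o)) for P,o in L]
def proj(c,X):
    K,D,R,t=c
    return cv2.projectPoints(np.array(X,float).reshape(-1,3),cv2.Rodrigues(R)[0],t,K,D)[0][:,0]
def crop(src,x,y,w,h,k,out):
    im=cv2.imread(src)[y:y+h,x:x+w]; cv2.imwrite(out,cv2.resize(im,None,fx=k,fy=k,interpolation=cv2.INTER_CUBIC))
E
python3 - <<'E'
from h import *
crop('pics/top0.png',280,120,110,140,5 if 0 else 4,'pics/c1.png')
crop('pics/scene0.png',120,190,100,90,6,'pics/c2.png')
crop('pics/top0.png',110,90,120,140,4,'pics/c3.png')
E
```

```text
(no output)
```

View pics/c1.png

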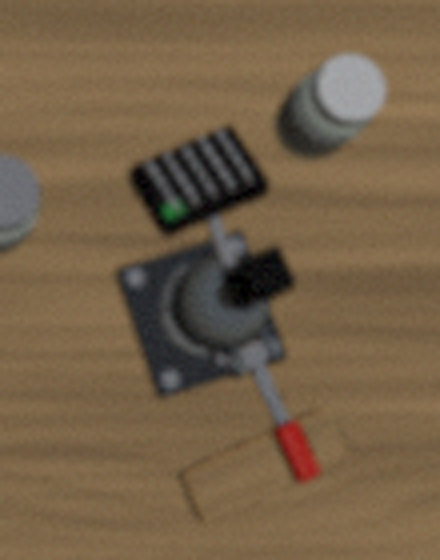

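View pics/c2.png

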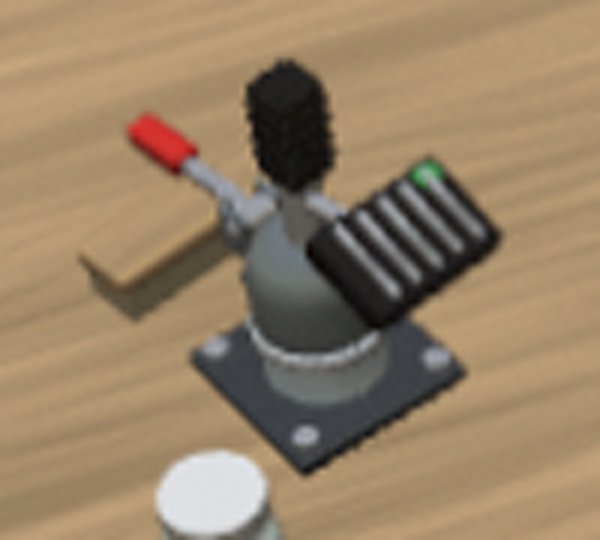

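View pics/c3.png

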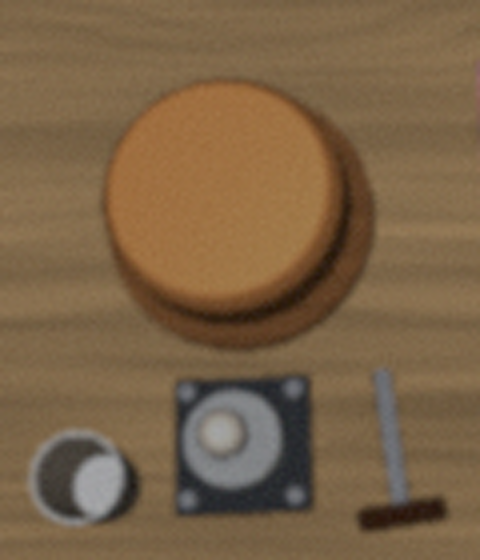

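```bash
python3 - <<'E'
from h import *
T=cam('top');S=cam('scene')
it=cv2.imread('pics/top0.png').astype(int); is_=cv2.imread('pics/scene0.png').astype(int)
def red(im,box):
    x,y,w,h=box; c=im[y:y+h,x:x+w]; m=(c[:,:,2]>130)&(c[:,:,1]<70)&(c[:,:,0]<70)
    ys,xs=np.nonzero(m); p=np.c_[xs+x,ys+y].astype(float); mu=p.mean(0); u,s,v=np.linalg.svd(p-mu); return mu,v[0],len(p)
rt=red(it,(280,120,110,140)); rs=red(is_,(120,190,100,90)); print(rt,rs)
R,e=tri([(T,rt[0]),(S,rs[0])]); print('red',R,e)
f=lambda x,y,k,ox,oy:((x+.5)/k-.5+ox,(y+.5)/k-.5+oy)
# park foot
cs=[onz(T,f(*p,4,280,120),.012) for p in [(118,268),(232,238),(285,355),(162,393)]]
cs_s=[onz(S,f(*p,6,120,190),.012) for p in [(190,355),(305,475),(467,372)]]
print('foot',np.mean(cs,0),'scene diag ctr',(cs_s[0]+cs_s[2])/2); print(np.round(cs,3))
# rubber top centre top view
print('griptop',onz(T,f(262,272,4,280,120),.048+.134+.031))
print('griptop scene',onz(S,f(286,80,6,120,190),.213))
print('head green', tri([(T,f(172,210,4,280,120)),(S,f(428,172,6,120,190))]))
hd=[(132,178),(230,127),(268,185),(165,232)]
print('head ctr top',onz(T,f(*np.mean(hd,0),4,280,120),.048+.116))
# bench mount
cb=[onz(T,f(*p,4,110,90),.012) for p in [(177,379),(309,376),(312,509),(177,514)]]
print('bfoot',np.mean(cb,0),np.round(cb,3))
print('ball',onz(T,f(222,433,4,110,90),.078),'collar',onz(T,f(233,438,4,110,90),.048))
a=onz(T,f(222,190,4,110,90),.093);print('wheel top ctr',a)
E
```

```text
(array([354.47945205, 232.39726027]), array([0.40187101, 0.91569629]), 73) (array([146.65217391, 213.13043478]), array([0.86254876, 0.50597395]), 46)
red [ 0.39995333 -0.30950805  0.09717834] [np.float64(0.000783853096531211), np.float64(0.0007838530965312484)]
foot [ 0.51367316 -0.25946402  0.012     ] scene diag ctr [ 0.51688347 -0.26093203  0.012     ]
[[ 0.551 -0.195  0.012]
 [ 0.575 -0.289  0.012]
 [ 0.479 -0.327  0.012]
 [ 0.45  -0.227  0.012]]
griptop [ 0.51406262 -0.25636345  0.213     ]
griptop scene [ 0.51264149 -0.25905949  0.213     ]
head green (array([ 0.56448311, -0.20586444,  0.1736202 ]), [np.float64(0.00023830623810816245), np.float64(0.00023830623810821878)])
head ctr top [ 0.58753513 -0.22795897  0.164     ]
bfoot [0.50781942 0.24943195 0.012     ] [[0.561 0.305 0.012]
 [0.563 0.198 0.012]
 [0.456 0.193 0.012]
 [0.452 0.301 0.012]]
ball [0.50782141 0.25137927 0.078     ] collar [0.50796061 0.24979404 0.048     ]
wheel top ctr [0.69309876 0.25393674 0.093     ]
```

The top crop shows the chosen mount: black foot, ball at about top (165,198), with the wheel on its round board just beyond at (165,137). The handle is down, since its red grip measured z≈0.097. I'll move towards the bench mount for a wrist view.

```bash
cat >> h.py <<'E'
def go(pos,yaw,roll=np.pi,pitch=0,s=None):
    s=s or arm.get_state()
    R=Ro.from_euler('xyz',s['ee_rot']); Q=Ro.from_euler('xyz',[roll,pitch,yaw])
    d=R.inv().apply(np.array(pos)-s['eef_pos']); r=(R.inv()*Q).as_rotvec(degrees=True)
    print('t',round(s['t'],2),'pos',np.round(s['eef_pos'],4),'rpy',np.round(s['ee_rot'],3),'F',np.round(s['force'],1),'w',round(s['width'],4))
    print('shift',np.round(d,4),'rot',np.round(r,2))
E
python3 - <<'E'
from h import *
go([.55,.27,.34],-1.4)
E
```

```text
t 0.15 pos [0.2818 0.613  0.2478] rpy [ 3.14  -0.    -0.431] F [ 0.5  0.3 -0.2] w 0.0874
shift [ 0.387   0.1997 -0.0919] rot [ 6.000e-02 -4.000e-02  5.553e+01]
```

Call:
jog_arm(motion=[[[0.387, 0.2, -0.092, 0, 0, 55.5, 0.087], [0.387, 0.2, -0.092, 0, 0, 55.5, 0.087], [0.387, 0.2, -0.092, 0, 0, 55.5, 0.087], [0.387, 0.2, -0.092, 0, 0, 55.5, 0.087], [0.387, 0.2, -0.092, 0, 0, 55.5, 0.087], [0.387, 0.2, -0.092, 0, 0, 55.5, 0.087], [0.387, 0.2, -0.092, 0, 0, 55.5, 0.087], [0.387, 0.2, -0.092, 0, 0, 55.5, 0.087]]])

```text
t: 0.95
eef_pos: [0.5234, 0.3029, 0.3313]
ee_rot: [3.141, -0.001, -1.402]
force: [0.5, 0.9, -0.3]
width: 0.0872
```

Call:
jog_arm(motion=[[[0, 0, 0, 0, 0, 0, 0.087], [0, 0, 0, 0, 0, 0, 0.087], [0, 0, 0, 0, 0, 0, 0.087]]])

```text
t: 1.25
eef_pos: [0.5229, 0.3032, 0.3307]
ee_rot: [3.14, -0.001, -1.402]
force: [0.5, -0.2, -0.3]
width: 0.0864
```

```bash
python3 - <<'E'
from h import *
s=arm.get_state(); im=optics.grab_frame('wrist'); cv2.imwrite('pics/w1.png',im[:,:,::-1]); np.save('w1.npy',s,allow_pickle=True)
go([.40,-.31,.25],-2.73,s=s); print(s['q'],s['qd'].max())
E
```

```text
t 1.25 pos [0.5229 0.3032 0.3307] rpy [ 3.140e+00 -1.000e-03 -1.402e+00] F [ 0.5 -0.2 -0.3] w 0.0864
shift [0.5837 0.2242 0.0817] rot [ 3.00e-02 -1.10e-01  7.61e+01]
[ 8.48244570e-01  2.03351605e-01 -1.68261511e-02 -5.72243706e-05
 -1.35251982e+00 -6.79211774e-01] 0.021936154118361365
```

View pics/w1.png

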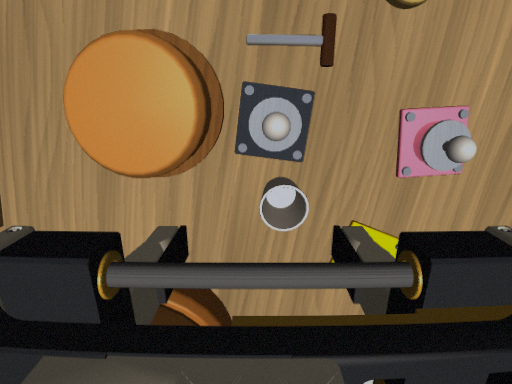

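The wrist view shows the black mount with its ball at (277,126), the wheel top centred at about (138,103), the cup at (284,203), the trier at (310,40) and a pink look-alike at (434,142).

```bash
python3 - <<'E'
from h import *
s=np.load('w1.npy',allow_pickle=True).item(); C=cam('wrist',s); T=cam('top')
im=cv2.imread('pics/w1.png'); g=cv2.cvtColor(im,cv2.COLOR_BGR2GRAY)
hsv=cv2.cvtColor(im,cv2.COLOR_BGR2HSV)
def wheel(im,box,C):
    x,y,w,h=box; c=im[y:y+h,x:x+w]; hv=cv2.cvtColor(c,cv2.COLOR_BGR2HSV)
    m=((hv[...,2]>hvth)&(hv[...,1]>120)&(hv[...,0]<18)).astype(np.uint8)
    m=cv2.morphologyEx(m,cv2.MORPH_OPEN,np.ones((5,5)))
    cn=max(cv2.findContours(m,0,1)[0],key=cv2.contourArea); 
    pts=cv2.convexHull(cn)[:,0]+[x,y]
    W=np.array([onz(C,p,.093)[:2] for p in pts]); 
    (cx,cy),r=cv2.minEnclosingCircle(W.astype(np.float32)); 
    A=np.c_[2*W,np.ones(len(W))]; b=(W**2).sum(1); q=np.linalg.lstsq(A,b,rcond=None)[0]
    print('wheel',cx,cy,r,'lsq',q[:2],np.sqrt(q[2]+q[:2]@q[:2]),len(pts))
hvth=150
wheel(im,(50,10,180,180),C)
for hvth in(110,130,150): wheel(cv2.imread('pics/top0.png'),(125,100,85,85),T)
# dark foot
m=((hsv[...,2]<75)&(hsv[...,0]>90)).astype(np.uint8); m[:70]=0;m[170:]=0;m[:,:225]=0;m[:,330:]=0
cn=max(cv2.findContours(m,0,1)[0],key=cv2.contourArea); r=cv2.minAreaRect(cn); print(r)
bx=cv2.boxPoints(r); P=np.array([onz(C,p,.012) for p in bx]); print('foot',P.mean(0),np.linalg.norm(P[1]-P[0]),np.linalg.norm(P[2]-P[1]))
c=cv2.HoughCircles(cv2.medianBlur(g[80:170,230:325],3),cv2.HOUGH_GRADIENT,1,5,param1=80,param2=12,minRadius=9,maxRadius=40)
for x,y,r in c[0][:5]: print(x+230,y+80,r,onz(C,(x+230,y+80),.078),onz(C,(x+230,y+80),.048))
E
python3 - <<'E'
import sys;sys.path.insert(0,'.')
import os;os.chdir('.')
from h import *
crop('pics/w1.png',225,70,100,100,6,'pics/c4.png')
E
```

```text
wheel 0.69677734375 0.2565498352050781 0.08631376177072525 lsq [0.6968825 0.2566031] 0.08563697223622971 31
wheel 0.6930386424064636 0.2566903531551361 0.09103593975305557 lsq [0.69387388 0.25625092] 0.0893023105788684 29
wheel 0.695389986038208 0.25672027468681335 0.08697318285703659 lsq [0.69440984 0.25696249] 0.08570654643627026 29
wheel 0.6944224834442139 0.2571619153022766 0.08318763226270676 lsq [0.69444079 0.25713244] 0.08245513670213854 28
((273.5611267089844, 121.54147338867188), (71.43449401855469, 71.764892578125), 7.594643592834473)
foot [0.50930806 0.24962717 0.012     ] 0.10742883020996535 0.10633024526760405
273.5 123.5 28.0 [0.51314064 0.24714763 0.078     ] [0.51136093 0.24891819 0.048     ]
264.5 119.5 37.2 [0.52565932 0.24409259 0.078     ] [0.52484475 0.24562762 0.048     ]
274.5 112.5 36.1 [0.5144074  0.23311771 0.078     ] [0.51272536 0.23380664 0.048     ]
269.5 119.5 20.2 [0.51922251 0.24298535 0.078     ] [0.5179117  0.24443502 0.048     ]
288.5 133.5 26.6 [0.49121055 0.2565402  0.078     ] [0.48774014 0.25903488 0.048     ]
```

View pics/c4.png

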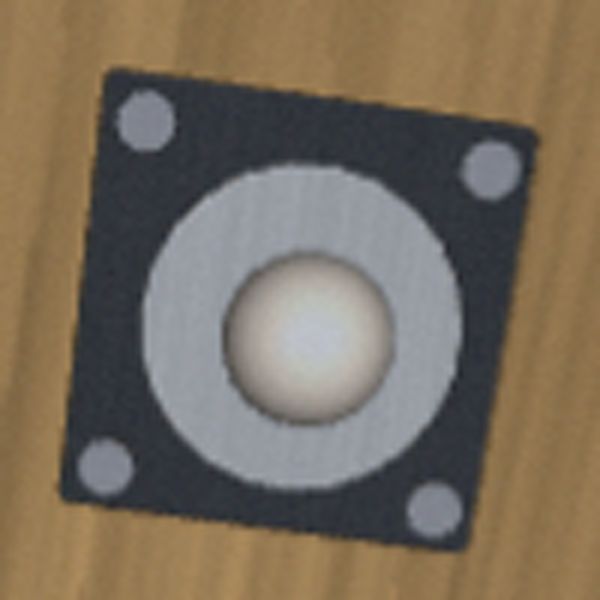

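```bash
python3 - <<'E'
from h import *
s=np.load('w1.npy',allow_pickle=True).item(); C=cam('wrist',s); T=cam('top')
f=lambda x,y:((x+.5)/6-.5+225,(y+.5)/6-.5+70)
print('ball',onz(C,f(308,337),.078),'collar',onz(C,f(303,326),.048))
b=[onz(C,f(*p),.014)[:2] for p in [(146,121),(491,170),(434,509),(105,466)]]
print('bolts',np.mean(b,0),[np.degrees(np.arctan2(*(b[j]-b[i])[::-1])) for i,j in [(0,1),(3,2),(0,3),(1,2)]])
tb=((222.5/4-.5+110),(433.5/4-.5+90))
print(tri([(C,f(308,337)),(T,tb)]))
E
```

```text
ball [0.50948411 0.24946327 0.078     ] collar [0.50905127 0.24910632 0.048     ]
bolts [0.50931717 0.2501466 ] [np.float64(-177.89518642528296), np.float64(-177.73407939543802), np.float64(92.08693928790278), np.float64(92.17585378927339)]
(array([0.50864949, 0.25045063, 0.07773832]), [np.float64(0.001262701820636083), np.float64(0.0012627018206359372)])
```

Call:
jog_arm(motion=[[[0.15, 0.06, 0.0, 0, 0, 20, 0.087], [0.29, 0.12, 0.04, 0, 0, 38, 0.087], [0.34, 0.15, 0.06, 0, 0, 50, 0.087], [0.39, 0.17, 0.06, 0, 0, 60, 0.087], [0.44, 0.18, 0.06, 0, 0, 70, 0.087], [0.49, 0.19, 0.06, 0, 0, 76, 0.087], [0.54, 0.2, 0.06, 0, 0, 76, 0.087], [0.57, 0.2, 0.06, 0, 0, 76, 0.087]]])

```text
t: 2.1
eef_pos: [0.4442, -0.0863, 0.2872]
ee_rot: [-3.141, -0.001, -2.605]
force: [1.4, 0.4, 0.4]
width: 0.0869
```

```bash
python3 - <<'E'
from h import *
go([.40,-.31,.25],-2.73)
E
```

```text
t 2.1 pos [ 0.4442 -0.0863  0.2872] rpy [-3.141e+00 -1.000e-03 -2.605e+00] F [1.4 0.4 0.4] w 0.0869
shift [ 0.1524 -0.1696  0.0375] rot [-0.05 -0.07  7.18]
```

Call:
jog_arm(motion=[[[0.1, -0.16, -0.05, 0, 0, 7.2, 0.087], [0.1, -0.16, -0.05, 0, 0, 7.2, 0.087], [0.1, -0.16, -0.05, 0, 0, 7.2, 0.087], [0.1, -0.16, -0.05, 0, 0, 7.2, 0.087], [0.1, -0.16, -0.05, 0, 0, 7.2, 0.087], [0.1, -0.16, -0.05, 0, 0, 7.2, 0.087], [0.1, -0.16, -0.05, 0, 0, 7.2, 0.087]]])

```text
t: 2.8
eef_pos: [0.4403, -0.2736, 0.3369]
ee_rot: [-3.142, -0.002, -2.729]
force: [-0.6, -0.1, 0.1]
width: 0.0869
```

```bash
python3 - <<'E'
from h import *
s=arm.get_state(); im=optics.grab_frame('wrist'); cv2.imwrite('pics/w2.png',im[:,:,::-1]); np.save('w2.npy',s,allow_pickle=True)
go([.40,-.31,.25],-2.73,s=s); print(s['q'],s['qd'].max())
E
```

```text
t 2.8 pos [ 0.4403 -0.2736  0.3369] rpy [-3.142e+00 -2.000e-03 -2.729e+00] F [-0.6 -0.1  0.1] w 0.0869
shift [ 0.0514 -0.0172  0.087 ] rot [-0.   -0.09  0.06]
[-1.76256355e-01  5.11755186e-02 -1.81432767e-01  9.46198794e-04
 -1.33946870e+00 -9.82059837e-01] 0.012261076285992876
```

View pics/w2.png

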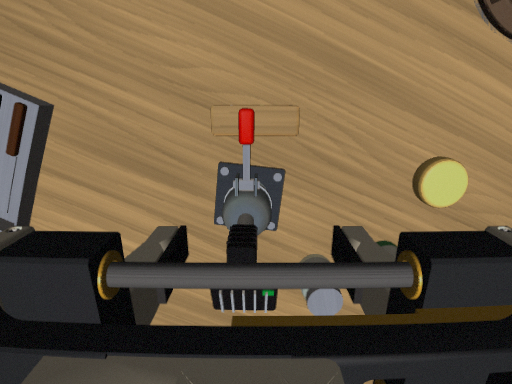

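```bash
python3 - <<'E'
from h import *
s=np.load('w2.npy',allow_pickle=True).item(); C=cam('wrist',s); T=cam('top');S=cam('scene')
im=cv2.imread('pics/w2.png').astype(int)
m=(im[...,2]>130)&(im[...,1]<70)&(im[...,0]<70); m[200:]=0
ys,xs=np.nonzero(m); print(xs.mean(),ys.mean(),xs.min(),xs.max(),ys.min(),ys.max())
p=(xs.mean(),ys.mean())
print(tri([(C,p),(S,(146.65,213.13))]),tri([(C,p),(T,(354.48,232.4)),(S,(146.65,213.13))]))
print('plane .094',onz(C,p,.094))
crop('pics/w2.png',205,95,90,150,4,'pics/c5.png')
E
```

```text
245.59918200408998 125.87934560327199 239 253 109 143
(array([ 0.40101195, -0.30992899,  0.09780448]), [np.float64(0.0009911386790816621), np.float64(0.0009911386790817588)]) (array([ 0.4003996 , -0.3099905 ,  0.09743637]), [np.float64(0.0010484551714718562), np.float64(0.00076568913562624), np.float64(0.00114829176701687)])
plane .094 [ 0.4012062 -0.3109581  0.094    ]
```

View pics/c5.png

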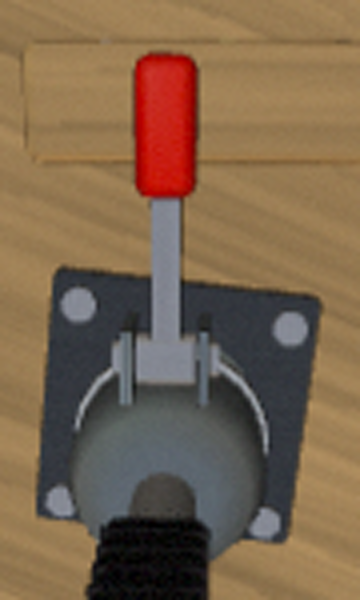

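```bash
python3 - <<'E'
from h import *
s=np.load('w2.npy',allow_pickle=True).item(); C=cam('wrist',s)
f=lambda x,y:((x+.5)/4-.5+205,(y+.5)/4-.5+95)
b=[onz(C,f(*p),.014)[:2] for p in [(79,305),(291,328),(60,500),(264,522)]]; print('foot ctr',np.mean(b,0))
print([np.linalg.norm(b[i]-b[j]) for i,j in((0,1),(2,3),(0,2),(1,3))])
r=onz(C,f(166,125),.1)[:2]; pin=onz(C,f(166,358),.096)[:2]; print(r,pin,np.degrees(np.arctan2(*(pin-r)[::-1])))
m=np.mean(b,0); d=m-r; print(np.degrees(np.arctan2(d[1],d[0])),np.linalg.norm(d))
d=m-pin; print(np.degrees(np.arctan2(d[1],d[0])),np.linalg.norm(d))
E
```

```text
foot ctr [ 0.51644183 -0.26198171]
[np.float64(0.08653546477687142), np.float64(0.0877164736684218), np.float64(0.08592601990467831), np.float64(0.08628581424917749)]
[ 0.40039934 -0.31027588] [ 0.47174404 -0.28025449] 22.82104036176709
22.595936349267834 0.1256908435234256
22.23510614367532 0.0482885837957326
```

```bash
python3 - <<'E'
from h import *
go([.401,-.3095,.097],-2.745)
E
```

```text
t 2.85 pos [ 0.4404 -0.2734  0.337 ] rpy [-3.141e+00 -1.000e-03 -2.728e+00] F [-1.3  0.1 -0.3] w 0.0868
shift [ 0.0502 -0.0172  0.2401] rot [-0.02 -0.08  0.96]
```

Call:
jog_arm(motion=[[[0.05, -0.0172, 0.05, 0, 0, -1, 0.06], [0.05, -0.0172, 0.1, 0, 0, -1, 0.06], [0.05, -0.0172, 0.15, 0, 0, -1, 0.06], [0.05, -0.0172, 0.2, 0, 0, -1, 0.06], [0.05, -0.0172, 0.225, 0, 0, -1, 0.06], [0.05, -0.0172, 0.24, 0, 0, -1, 0.06], [0.05, -0.0172, 0.24, 0, 0, -1, 0.06], [0.05, -0.0172, 0.24, 0, 0, -1, 0.06]]])

```text
t: 3.65
eef_pos: [0.402, -0.3087, 0.0977]
ee_rot: [-3.141, -0.002, -2.709]
force: [0.7, 0.6, 0.5]
width: 0.0597
```

```bash
python3 - <<'E'
from h import *
s=arm.get_state(); im=optics.grab_frame('wrist'); cv2.imwrite('pics/w3.png',im[:,:,::-1])
go([.401,-.3095,.097],-2.745)
E
```

```text
t 3.7 pos [ 0.4025 -0.309   0.0984] rpy [-3.14  -0.    -2.709] F [ 0.5 -0.3 -0.3] w 0.0599
shift [0.0015 0.0002 0.0014] rot [-0.1  -0.01  2.07]
```

View pics/w3.png

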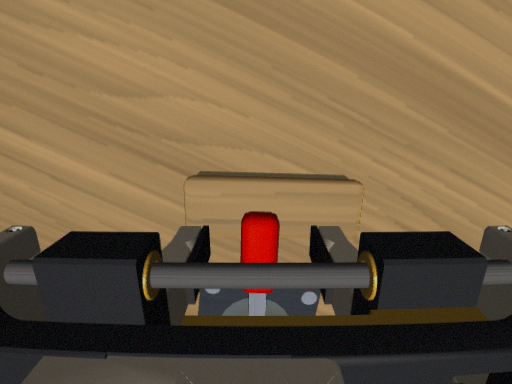

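The wrist view shows the red grip at (260,250), centred between the fingers at columns 210 and 310. I gave the yaw the wrong sign, so I'll correct it and pinch lightly.

Call:
jog_arm(motion=[[[0.0015, 0, 0.0015, 0, 0, 2, 0.06], [0.0015, 0, 0.0015, 0, 0, 2, 0.03], [0.0015, 0, 0.0015, 0, 0, 2, 0.01], [0.0015, 0, 0.0015, 0, 0, 2, 0.01], [0.0015, 0, 0.0015, 0, 0, 2, 0.01], [0.0015, 0, 0.0015, 0, 0, 2, 0.01], [0.0015, 0, 0.0015, 0, 0, 2, 0.01]]], newtons=4)

```text
t: 4.4
eef_pos: [0.4011, -0.3097, 0.0969]
ee_rot: [-3.14, -0.0, -2.744]
force: [-0.2, 0.1, 0.8]
width: 0.0198
```

```bash
python3 - <<'E'
from h import *
go([.401,-.3095,.097],-2.745)
# arc about pin, from measured; dx tool= lamp -x
for a in [.15,.3,.45,.6,.75,.9,1.05,1.15,1.2]:
    r=.078; print(a, 'x',round(r*np.cos(a)-r,4),'z',round(-r*np.sin(a),4))
E
```

```text
t 4.4 pos [ 0.4011 -0.3097  0.0969] rpy [-3.14  -0.    -2.744] F [-0.2  0.1  0.8] w 0.0198
shift [ 0.      0.0002 -0.0001] rot [-0.1  -0.01  0.07]
0.15 x -0.0009 z -0.0117
0.3 x -0.0035 z -0.0231
0.45 x -0.0078 z -0.0339
0.6 x -0.0136 z -0.044
0.75 x -0.0209 z -0.0532
0.9 x -0.0295 z -0.0611
1.05 x -0.0392 z -0.0677
1.15 x -0.0461 z -0.0712
1.2 x -0.0497 z -0.0727
```

Call:
jog_arm(motion=[[[-0.0009, 0, -0.0117, 0, 0, 0, 0.01], [-0.0035, 0, -0.023, 0, 0, 0, 0.01], [-0.008, 0, -0.034, 0, 0, 0, 0.01], [-0.008, 0, -0.034, 0, 0, 0, 0.01]]])

```text
t: 4.8
eef_pos: [0.4093, -0.3068, 0.1329]
ee_rot: [-3.138, 0.001, -2.743]
force: [-2.9, -1.5, 0.6]
width: 0.02
```

```bash
python3 - <<'E'
from h import *
s=arm.get_state(); im=optics.grab_frame('scene'); cv2.imwrite('pics/s1.png',im[:,:,::-1]); crop('pics/s1.png',100,160,120,110,6,'pics/c6.png')
print(s['eef_pos'],s['force'],s['moment'],s['width'])
E
```

```text
[ 0.40927933 -0.30677749  0.13293389] [-2.94874802 -1.46136362  0.552544  ] [-0.18734655  0.83646669  0.05264817] 0.019973016833647113
```

View pics/c6.png

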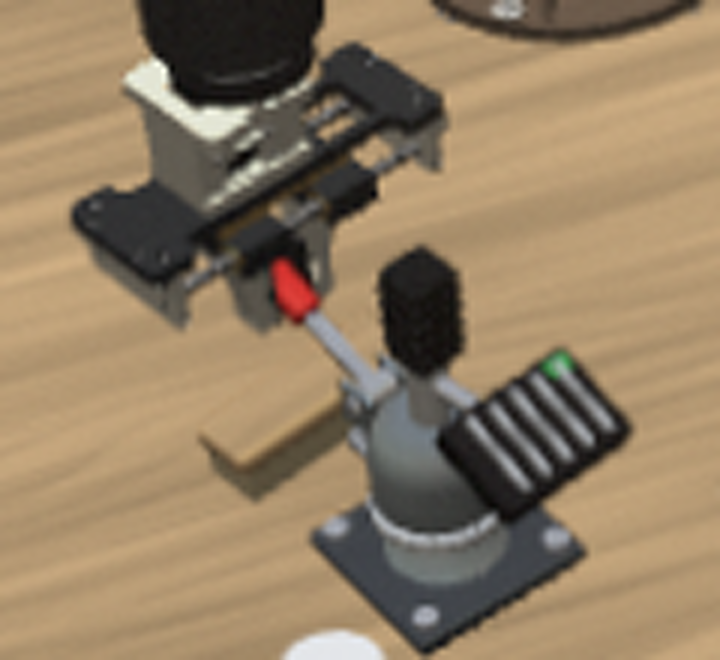

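The handle is rising and turning between the pads with low forces. I'll continue the arc.

Call:
jog_arm(motion=[[[-0.005, 0, -0.0087, 0, 0, 0, 0.01], [-0.0122, 0, -0.0178, 0, 0, 0, 0.01], [-0.0205, 0, -0.0258, 0, 0, 0, 0.01], [-0.03, 0, -0.0323, 0, 0, 0, 0.01], [-0.0373, 0, -0.036, 0, 0, 0, 0.01], [-0.0373, 0, -0.036, 0, 0, 0, 0.01]]])

```text
t: 5.45
eef_pos: [0.4444, -0.2916, 0.1684]
ee_rot: [-3.139, 0.001, -2.742]
force: [-0.8, 0.2, -1.5]
width: 0.02
```

```bash
python3 - <<'E'
from h import *
s=arm.get_state(); im=optics.grab_frame('scene'); cv2.imwrite('pics/s2.png',im[:,:,::-1]); crop('pics/s2.png',100,160,120,110,6,'pics/c7.png')
print(s['t'],s['eef_pos'],s['force'],s['moment'],s['width'])
u=np.array([np.cos(.396),np.sin(.396)]);d=s['eef_pos'][:2]-np.array([.5155,-.261])
print('lamp x',d@u,'ang',np.arctan2(s['eef_pos'][2]-.003-.090,-(d@u+.046)))
E
```

```text
5.45 [ 0.44443874 -0.29160474  0.16838529] [-0.8495974   0.22176841 -1.45430068] [0.17213334 0.10981118 0.01802811] 0.019972254578946406
lamp x -0.07736711901671048 ang 1.1764960755507368
```

View pics/c7.png

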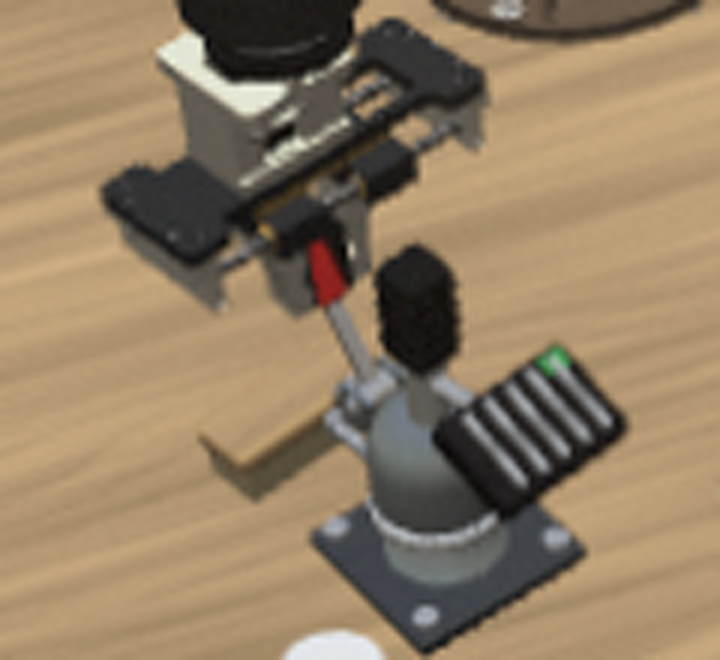

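The handle is up at about 1.1–1.17 rad. I'll release it, rise and move over the lamp's grip.

Call:
jog_arm(motion=[[[0, 0, 0, 0, 0, 0, 0.07], [0, 0, 0, 0, 0, 0, 0.07], [0, 0, 0, 0, 0, 0, 0.07], [0, 0, -0.045, 0, 0, 0, 0.07], [0, 0, -0.09, 0, 0, 0, 0.07], [-0.03, 0, -0.095, 0, 0, 0, 0.07], [-0.05, 0, -0.095, 0, 0, 0, 0.07], [-0.05, 0, -0.095, 0, 0, 0, 0.07]]])

```text
t: 6.3
eef_pos: [0.4913, -0.271, 0.2617]
ee_rot: [-3.14, 0.001, -2.741]
force: [-0.3, 0.1, -0.5]
width: 0.0695
```

```bash
python3 - <<'E'
from h import *
s=arm.get_state(); im=optics.grab_frame('wrist'); cv2.imwrite('pics/w4.png',im[:,:,::-1])
np.save('w4.npy',s,allow_pickle=True)
go([.5155,-.261,.185],-2.745,s=s)
im=optics.grab_frame('top'); cv2.imwrite('pics/t4.png',im[:,:,::-1])
im=optics.grab_frame('scene'); cv2.imwrite('pics/s4.png',im[:,:,::-1])
crop('pics/s4.png',100,160,120,110,6,'pics/c8.png')
E
```

```text
t 6.3 pos [ 0.4913 -0.271   0.2617] rpy [-3.140e+00  1.000e-03 -2.741e+00] F [-0.3  0.1 -0.5] w 0.0695
shift [-0.0261 -0.0001  0.0767] rot [-0.1   0.04  0.2 ]
```

View pics/w4.png

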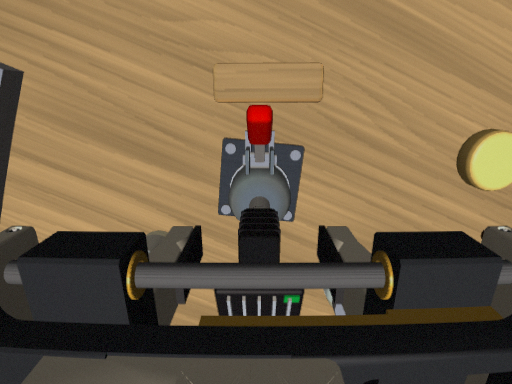

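View pics/c8.png

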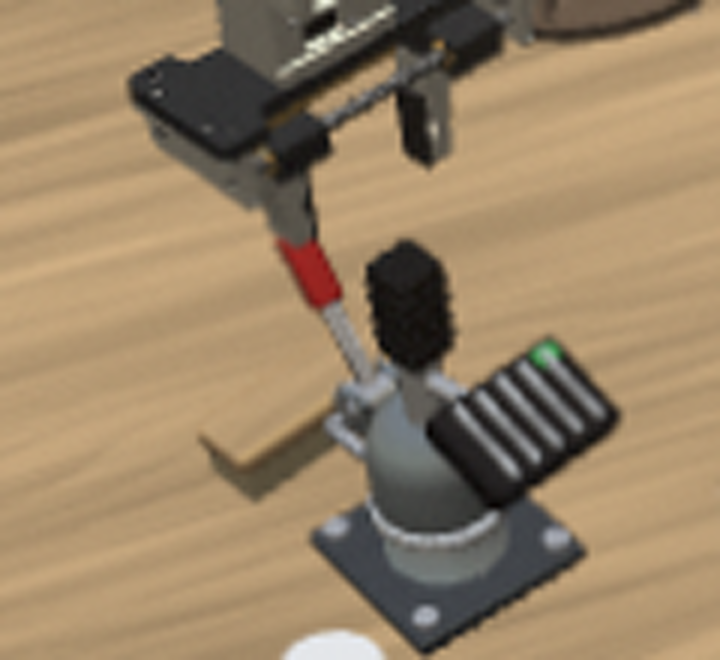

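The lamp is back in its original pixels (green LED at scene 191,219) and the handle is up. The rubber grip at column 260 is centred between the fingers, so I'll descend and grip.

Call:
jog_arm(motion=[[[-0.026, 0, 0.02, 0, 0, 0.2, 0.07], [-0.026, 0, 0.05, 0, 0, 0.2, 0.07], [-0.026, 0, 0.0767, 0, 0, 0.2, 0.07], [-0.026, 0, 0.0767, 0, 0, 0.2, 0.07], [-0.026, 0, 0.0767, 0, 0, 0.2, 0.07]]])

```text
t: 6.95
eef_pos: [0.5125, -0.262, 0.1845]
ee_rot: [-3.141, -0.003, -2.746]
force: [-0.1, -0.5, 0.0]
width: 0.07
```

Call:
jog_arm(motion=[[[0, 0, 0, 0, 0, 0, 0.045], [0, 0, 0, 0, 0, 0, 0.03], [0, 0, 0, 0, 0, 0, 0.02], [0, 0, 0, 0, 0, 0, 0.02], [0, 0, 0, 0, 0, 0, 0.02], [0, 0, 0, 0, 0, 0, 0.02]]], newtons=40)

```text
t: 7.55
eef_pos: [0.5126, -0.262, 0.1846]
ee_rot: [-3.141, -0.003, -2.746]
force: [1.6, -0.0, 0.5]
width: 0.0301
```

```bash
python3 - <<'E'
from h import *
s=arm.get_state();print(s['t'],s['eef_pos'],s['ee_rot'],s['force'],s['moment'],s['width'])
im=optics.grab_frame('wrist'); cv2.imwrite('pics/w5.png',im[:,:,::-1])
E
```

```text
7.55 [ 0.51255938 -0.26204296  0.18462843] [-3.14102446e+00 -2.54234032e-03 -2.74581169e+00] [ 1.56036182 -0.03497128  0.49173868] [ 0.56731717 -0.20672494 -0.01029405] 0.030067670742955445
```

View pics/w5.png

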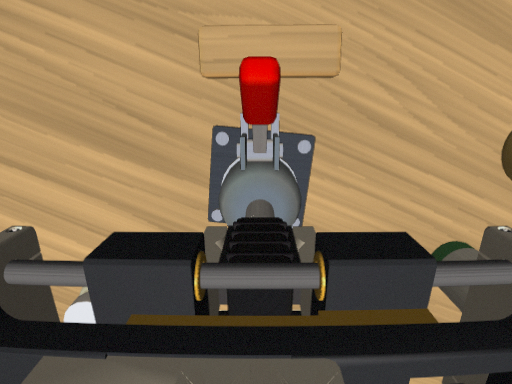

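Gripped, with the opening at 30 mm, and the four foot bolts are visible around (260,180). I'll measure the foot's centre in the tool frame now, to use as the reference for placing.

```bash
python3 - <<'E'
from h import *
crop('pics/w5.png',200,115,125,115,6,'pics/c9.png')
crop('pics/w4.png',210,130,105,100,6,'pics/c10.png')
E
```

View pics/c9.png

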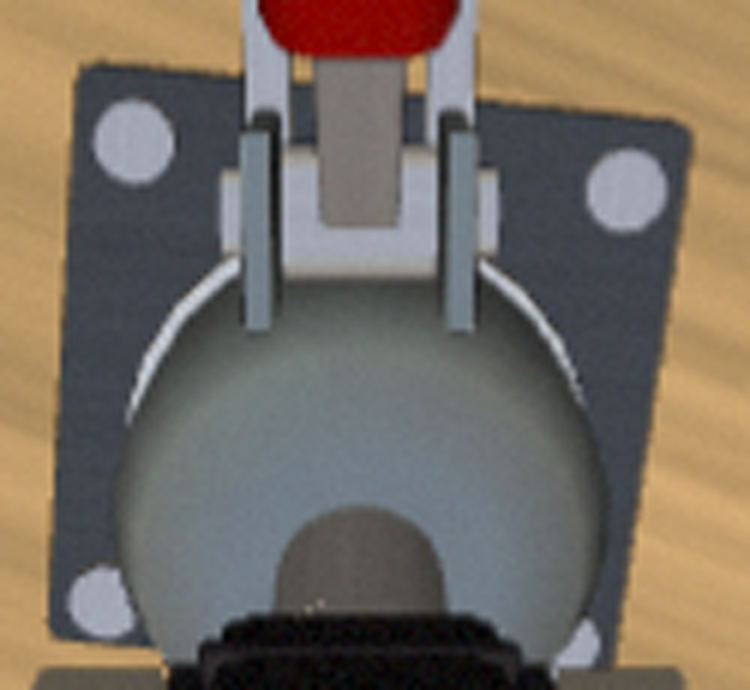

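View pics/c10.png

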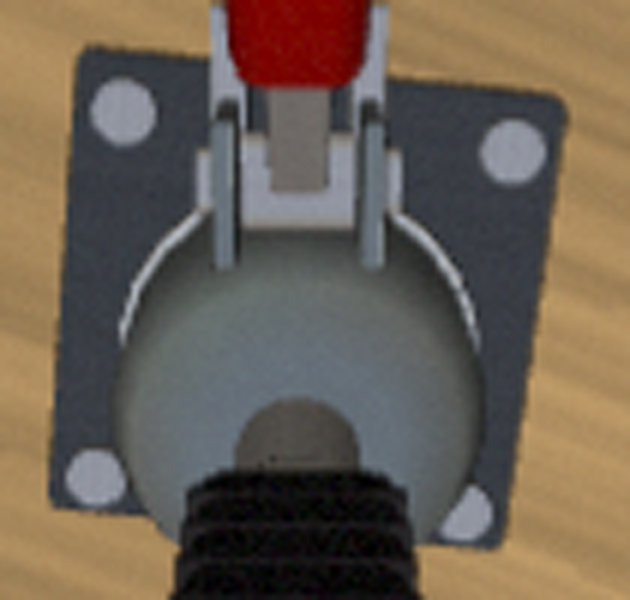

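```bash
cat >> h.py <<'E'
def tool(X,s):
    return Ro.from_euler('xyz',s['ee_rot']).inv().apply(np.asarray(X)-s['eef_pos'])
E
python3 - <<'E'
from h import *
M=optics.camera_model('wrist')
s4=np.load('w4.npy',allow_pickle=True).item()
s5=dict(eef_pos=np.array([.51256,-.26204,.18463]),ee_rot=np.array([-3.14102,-.00254,-2.74581]))
for s,pts,ox,oy in [(s5,[(133,142),(627,191),(107,602),(561,643)],200,115),(s4,[(123,113),(513,152),(96,477),(462,512)],210,130)]:
    C=cam('wrist',s)
    b=np.array([onz(C,((x+.5)/6-.5+ox,(y+.5)/6-.5+oy),.014) for x,y in pts])
    print('d12',(b[1]+b[2])/2,'d03',(b[0]+b[3])/2,'sides',[round(np.linalg.norm(b[i]-b[j]),4) for i,j in((0,1),(2,3),(0,2),(1,3))])
    print('tool',tool((b[1]+b[2])/2,s))
    d=b[1]-b[0]; print('footyaw',np.degrees(np.arctan2(d[1],d[0])))
E
```

```text
d12 [ 0.51630557 -0.26162372  0.014     ] d03 [ 0.5163226  -0.26196497  0.014     ] sides [np.float64(0.0872), np.float64(0.0865), np.float64(0.0867), np.float64(0.0865)]
tool [-0.00404989 -0.00096223  0.17062084]
footyaw 107.08649258380898
d12 [ 0.51641606 -0.26184827  0.014     ] d03 [ 0.51648608 -0.26188614  0.014     ] sides [np.float64(0.0868), np.float64(0.0867), np.float64(0.0862), np.float64(0.0863)]
tool [-0.02647303 -0.00090462  0.24768922]
footyaw 107.24721443132341
```

The foot centre repeats to 0.3 mm across the two views, at (0.5164,-0.2618). Now I'll lift straight up, slowly at first.

Call:
jog_arm(motion=[[[0, 0, -0.004, 0, 0, 0, 0.02], [0, 0, -0.01, 0, 0, 0, 0.02], [0, 0, -0.018, 0, 0, 0, 0.02], [0, 0, -0.026, 0, 0, 0, 0.02], [0, 0, -0.026, 0, 0, 0, 0.02]]])

```text
t: 8.1
eef_pos: [0.5134, -0.2622, 0.2123]
ee_rot: [-3.14, -0.001, -2.746]
force: [0.6, 0.8, -5.5]
width: 0.0297
```

```bash
python3 - <<'E'
from h import *
s=arm.get_state();print(s['t'],s['eef_pos'],s['ee_rot'],s['force'],s['moment'],s['width'])
im=optics.grab_frame('scene'); cv2.imwrite('pics/s5.png',im[:,:,::-1])
crop('pics/s5.png',100,160,120,110,6,'pics/c11.png')
E
```

```text
8.1 [ 0.51340291 -0.26221353  0.21226958] [-3.13951002e+00 -6.47732648e-04 -2.74556790e+00] [ 0.59264355  0.7795985  -5.50101171] [ 0.05978877 -0.31796472 -0.00538469] 0.0297465127937255
```

View pics/c11.png

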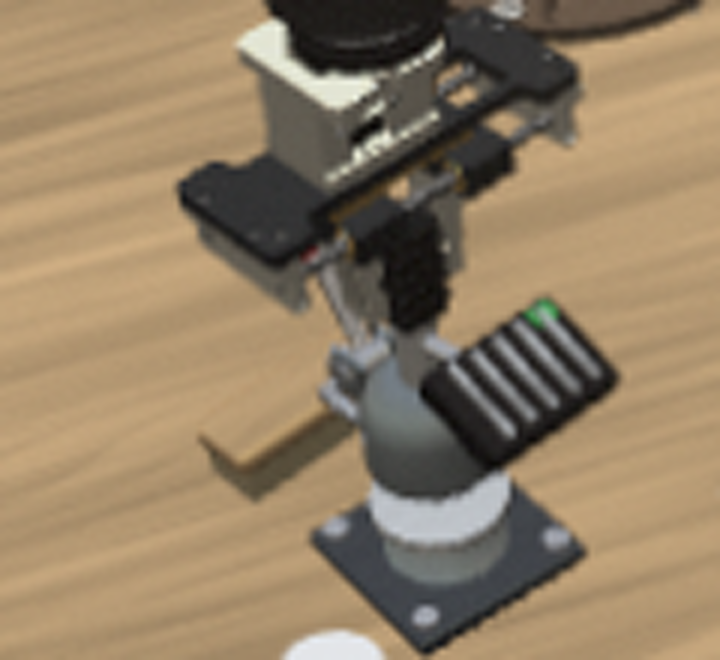

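The lamp is rising cleanly: the white collar is visible under the coupler and the wrist carries 5.5 N. I'll continue up, then across above the bottle.

Call:
jog_arm(motion=[[[0, 0, -0.04, 0, 0, 0, 0.02], [0, 0, -0.08, 0, 0, 0, 0.02], [0, 0, -0.12, 0, 0, 0, 0.02], [0, 0, -0.14, 0, 0, 0, 0.02], [0, 0, -0.14, 0, 0, 0, 0.02]]])

```text
t: 8.65
eef_pos: [0.5142, -0.2622, 0.3548]
ee_rot: [-3.137, 0.004, -2.746]
force: [0.5, 0.2, -6.8]
width: 0.0298
```

```bash
python3 - <<'E'
from h import *
y=np.radians(2.15)
go([.509-.0041*np.cos(y),.250,.345],y-np.pi)
E
```

```text
t 8.65 pos [ 0.5142 -0.2622  0.3548] rpy [-3.137  0.004 -2.746] F [ 0.5  0.2 -6.8] w 0.0298
shift [-0.1889  0.4763  0.0081] rot [-0.25  0.26 20.53]
```

Call:
jog_arm(motion=[[[-0.01, 0.025, 0, 0, 0, 1, 0.02], [-0.024, 0.06, 0, 0, 0, 3, 0.02], [-0.038, 0.095, 0, 0, 0, 4.5, 0.02], [-0.052, 0.13, 0, 0, 0, 6, 0.02], [-0.066, 0.165, 0, 0, 0, 7.5, 0.02], [-0.079, 0.2, 0, 0, 0, 9, 0.02], [-0.093, 0.235, 0, 0, 0, 10.5, 0.02], [-0.107, 0.27, 0, 0, 0, 12, 0.02]]])

```text
t: 9.45
eef_pos: [0.5076, 0.0296, 0.3516]
ee_rot: [-3.138, 0.002, -2.956]
force: [0.9, 0.7, -6.3]
width: 0.0299
```

```bash
python3 - <<'E'
from h import *
y=np.radians(2.15)
go([.509-.0041*np.cos(y),.250,.345],y-np.pi)
E
```

```text
t 9.45 pos [0.5076 0.0296 0.3516] rpy [-3.138e+00  2.000e-03 -2.956e+00] F [ 0.9  0.7 -6.3] w 0.0299
shift [-0.0379  0.2171  0.0058] rot [-0.22  0.11  8.47]
```

Call:
jog_arm(motion=[[[-0.006, 0.035, 0.001, 0, 0, 2, 0.02], [-0.012, 0.07, 0.002, 0, 0, 4, 0.02], [-0.019, 0.11, 0.003, 0, 0, 6, 0.02], [-0.026, 0.15, 0.004, -0.2, 0, 8, 0.02], [-0.032, 0.185, 0.005, -0.2, 0, 8.5, 0.02], [-0.037, 0.21, 0.006, -0.2, 0, 8.5, 0.02], [-0.038, 0.217, 0.006, -0.2, 0, 8.5, 0.02], [-0.038, 0.217, 0.006, -0.2, 0, 8.5, 0.02]]])

```text
t: 10.25
eef_pos: [0.5042, 0.2505, 0.3424]
ee_rot: [-3.139, -0.001, -3.103]
force: [0.5, -0.9, -6.3]
width: 0.0299
```

```bash
python3 - <<'E'
from h import *
y=np.radians(2.15)
s=arm.get_state();im=optics.grab_frame('wrist'); cv2.imwrite('pics/w6.png',im[:,:,::-1]); np.save('w6.npy',s,allow_pickle=True)
im=optics.grab_frame('scene'); cv2.imwrite('pics/s6.png',im[:,:,::-1])
go([.509-.0041*np.cos(y),.250,.345],y-np.pi,s=s)
E
```

```text
t 10.25 pos [0.5042 0.2505 0.3424] rpy [-3.139e+00 -1.000e-03 -3.103e+00] F [ 0.5 -0.9 -6.3] w 0.0299
shift [-0.0007 -0.0005 -0.0026] rot [-0.12 -0.06  0.05]
```

View pics/w6.png

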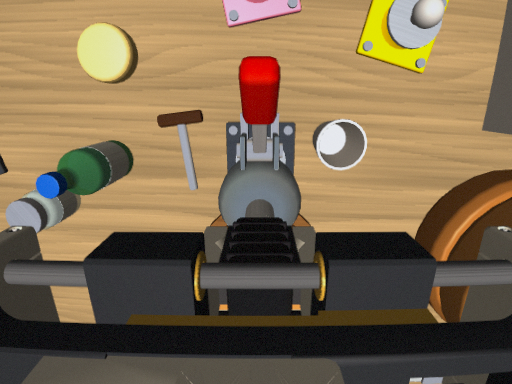

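View pics/s6.png

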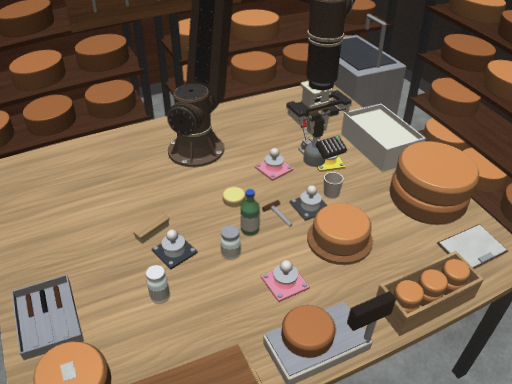

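Held over the black mount, with the cup, trier and wheel undisturbed. The two near bolts at (234,130) and (290,130) are visible; I'll measure from those.

```bash
python3 - <<'E'
from h import *
crop('pics/w6.png',215,110,95,60,8,'pics/c12.png')
E
```

```text
(no output)
```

View pics/c12.png

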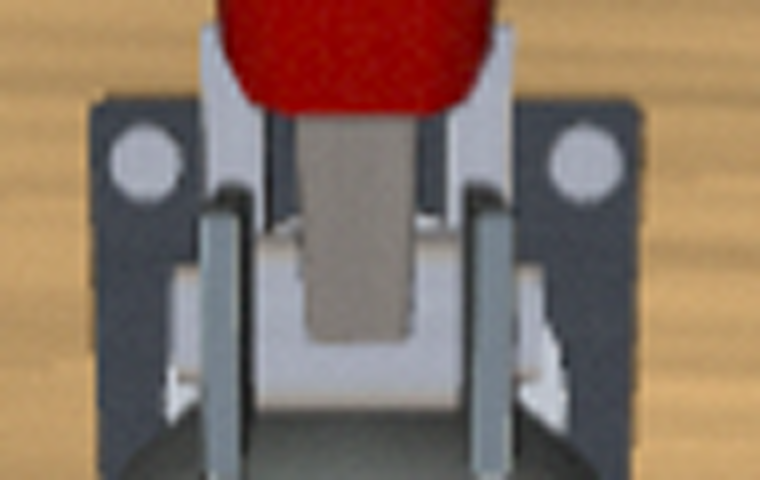

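```bash
python3 - <<'E'
from h import *
s=np.load('w6.npy',allow_pickle=True).item(); C=cam('wrist',s)
b=[onz(C,((x+.5)/8-.5+215,(y+.5)/8-.5+110),.014) for x,y in [(145.5,163),(586,163)]]
d=b[1]-b[0]; print(b,np.linalg.norm(d),np.degrees(np.arctan2(d[1],d[0]))-90)
u=d/np.linalg.norm(d); n=np.array([u[1],-u[0],0])
ctr=(b[0]+b[1])/2+n*.0432; print('ctr',ctr,'tool',tool(ctr,s))
y=np.radians(2.1)
# TCP such that ball at tool (-.0041,-.0005)
t=ctr[:2]-(-.0041)*-np.array([np.cos(y),np.sin(y)])*1
go([ctr[0]-.0041*np.cos(y),ctr[1]-.0041*np.sin(y)+.0005,.2],y-np.pi,s=s)
# x-offset between fresh and tilted
E
```

```text
[array([0.46851397, 0.20539106, 0.014     ]), array([0.46510213, 0.29208628, 0.014     ])] 0.08676233269169337 2.2536752510452374
ctr [0.50997463 0.25043746 0.014     ] tool [-0.00606059  0.00038865  0.32838657]
t 10.25 pos [0.5042 0.2505 0.3424] rpy [-3.139e+00 -1.000e-03 -3.103e+00] F [ 0.5 -0.9 -6.3] w 0.0299
shift [-0.0018  0.0005  0.1424] rot [-0.12 -0.06  0.1 ]
```

Call:
jog_arm(motion=[[[-0.0018, 0.0005, 0.03, -0.1, 0, 0.1, 0.02], [-0.0018, 0.0005, 0.06, -0.1, 0, 0.1, 0.02], [-0.0018, 0.0005, 0.085, -0.1, 0, 0.1, 0.02], [-0.0018, 0.0005, 0.0965, -0.1, 0, 0.1, 0.02], [-0.0018, 0.0005, 0.0965, -0.1, 0, 0.1, 0.02], [-0.0018, 0.0005, 0.0965, -0.1, 0, 0.1, 0.02], [-0.0018, 0.0005, 0.0965, -0.1, 0, 0.1, 0.02]]])

```text
t: 11.05
eef_pos: [0.5072, 0.2498, 0.2488]
ee_rot: [3.14, 0.003, -3.106]
force: [0.3, 0.0, -5.7]
width: 0.0302
```

```bash
python3 - <<'E'
from h import *
s=arm.get_state();im=optics.grab_frame('wrist'); cv2.imwrite('pics/w7.png',im[:,:,::-1]); np.save('w7.npy',s,allow_pickle=True)
im=optics.grab_frame('scene'); cv2.imwrite('pics/s7.png',im[:,:,::-1])
y=np.radians(2.2)
go([.51-.0041*np.cos(y),.2504-.0041*np.sin(y)+.0005,.1846],y-np.pi,s=s)
crop('pics/w7.png',200,110,125,115,6,'pics/c13.png'); crop('pics/s7.png',250,90,140,120,5,'pics/c14.png')
E
```

```text
t 11.05 pos [0.5072 0.2498 0.2488] rpy [ 3.140e+00  3.000e-03 -3.106e+00] F [ 0.3  0.  -5.7] w 0.0302
shift [0.0015 0.0009 0.0642] rot [ 0.1   0.15 -0.19]
```

View pics/c13.png

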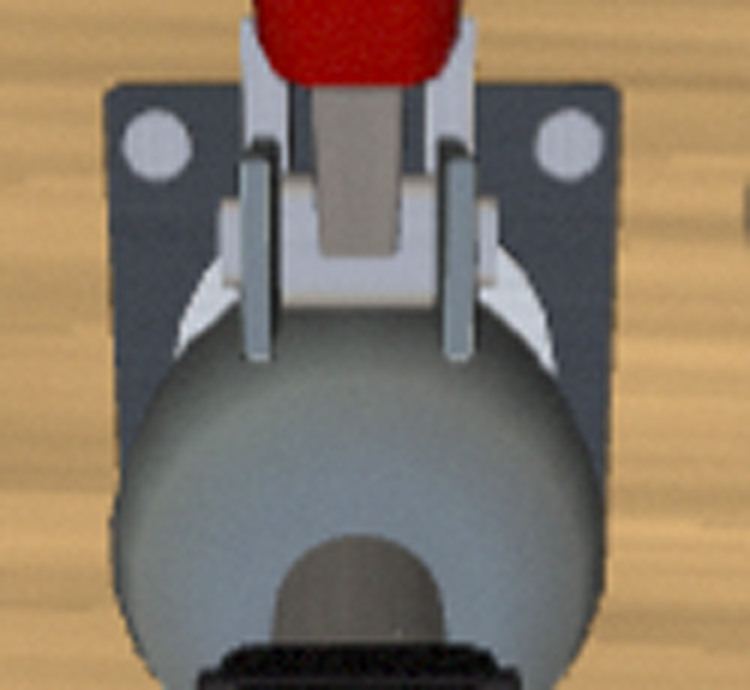

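View pics/c14.png

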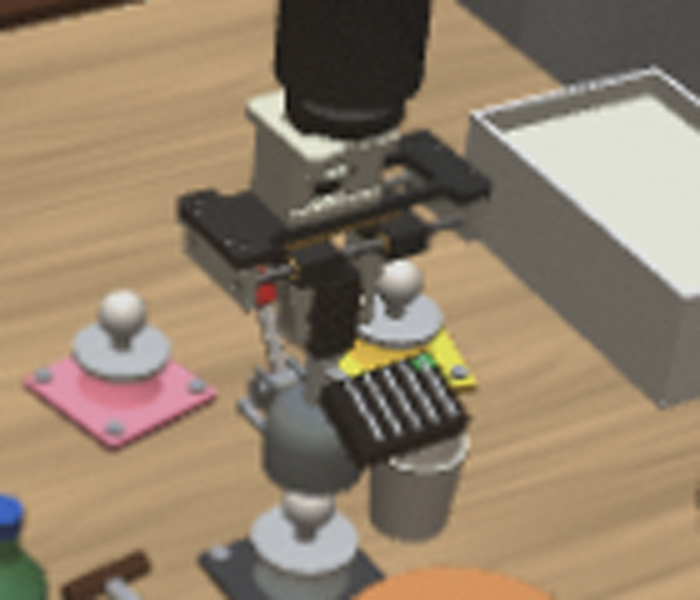

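The lamp hasn't slipped in the hand, since the same wrist pixels match, and the ball is just under the bore. I'll re-measure at this height.

```bash
python3 - <<'E'
from h import *
s=np.load('w7.npy',allow_pickle=True).item(); C=cam('wrist',s)
b=[onz(C,((x+.5)/6-.5+200,(y+.5)/6-.5+110),.014) for x,y in [(157,145.5),(569.5,145.5)]]
d=b[1]-b[0]; print(np.linalg.norm(d),np.degrees(np.arctan2(d[1],d[0]))-90)
u=d/np.linalg.norm(d); n=np.array([u[1],-u[0],0])
ctr=(b[0]+b[1])/2+n*.0432; print('ctr',ctr,'tool',tool(ctr,s))
s5=dict(eef_pos=np.array([.51256,-.26204,.18463]),ee_rot=np.array([-3.14102,-.00254,-2.74581])); C=cam('wrist',s5)
b=[onz(C,((x+.5)/6-.5+200,(y+.5)/6-.5+115),.014) for x,y in [(133,142),(627,191)]]
d=b[1]-b[0];u=d/np.linalg.norm(d); n=np.array([u[1],-u[0],0])
print('ref from near bolts',tool((b[0]+b[1])/2+n*.0432,s5))
y=np.radians(2.2)
go([ctr[0]-.0041*np.cos(y),ctr[1]-.0041*np.sin(y)+.0005,.205],y-np.pi,s=s)
E
```

```text
0.08682198765979607 2.0469194419215455
ctr [0.51011102 0.25031128 0.014     ] tool [-2.27114925e-03 -6.77481269e-06  2.34827918e-01]
ref from near bolts [-0.00420765 -0.00123677  0.1706206 ]
t 11.05 pos [0.5072 0.2498 0.2488] rpy [ 3.140e+00  3.000e-03 -3.106e+00] F [ 0.3  0.  -5.7] w 0.0302
shift [0.0013 0.0008 0.0438] rot [ 0.1   0.15 -0.19]
```

Call:
jog_arm(motion=[[[0.0013, 0.0008, 0.004, 0.1, 0.15, -0.2, 0.02], [0.0013, 0.0008, 0.014, 0.1, 0.15, -0.2, 0.02], [0.0013, 0.0008, 0.024, 0.1, 0.15, -0.2, 0.02], [0.0013, 0.0008, 0.034, 0.1, 0.15, -0.2, 0.02], [0.0013, 0.0008, 0.044, 0.1, 0.15, -0.2, 0.02], [0.0013, 0.0008, 0.044, 0.1, 0.15, -0.2, 0.02]]])

```text
t: 11.75
eef_pos: [0.505, 0.2503, 0.2023]
ee_rot: [-3.14, -0.003, -3.103]
force: [0.3, -0.3, -6.9]
width: 0.0296
```

```bash
python3 - <<'E'
from h import *
y=np.radians(2.15)
go([.51005-.0041*np.cos(y),.2503-.0041*np.sin(y)+.0005,.1846],y-np.pi); print(arm.get_state()['moment'])
E
```

```text
t 11.75 pos [0.505  0.2503 0.2023] rpy [-3.140e+00 -3.000e-03 -3.103e+00] F [ 0.3 -0.3 -6.9] w 0.0296
shift [-0.001   0.0003  0.0177] rot [-0.09 -0.16  0.05]
[ 0.02985138 -0.20553619 -0.00747921]
```

No contact so far. I'll lower gently to just above seating.

Call:
jog_arm(motion=[[[-0.0006, 0.0002, 0.004, 0, -0.1, 0, 0.02], [-0.0006, 0.0002, 0.008, 0, -0.1, 0, 0.02], [-0.0006, 0.0002, 0.012, 0, -0.1, 0, 0.02], [-0.0006, 0.0002, 0.015, 0, -0.1, 0, 0.02], [-0.0006, 0.0002, 0.015, 0, -0.1, 0, 0.02]]])

```text
t: 12.25
eef_pos: [0.5054, 0.2503, 0.1868]
ee_rot: [-3.14, -0.002, -3.103]
force: [-0.1, -0.2, -5.8]
width: 0.0298
```

Call:
jog_arm(motion=[[[0, 0, 0.001, 0, 0, 0, 0.02], [0, 0, 0.002, 0, 0, 0, 0.02], [0, 0, 0.002, 0, 0, 0, 0.02]]])

```text
t: 12.55
eef_pos: [0.5054, 0.2504, 0.1848]
ee_rot: [-3.14, -0.001, -3.103]
force: [1.2, 0.4, -6.3]
width: 0.0295
```

Call:
jog_arm(motion=[[[0, 0, 0.001, 0, 0, 0, 0.02], [0, 0, 0.001, 0, 0, 0, 0.02]]])

```text
t: 12.75
eef_pos: [0.5056, 0.2504, 0.1847]
ee_rot: [-3.14, -0.001, -3.103]
force: [-2.4, -1.0, 1.8]
width: 0.0295
```

Call:
jog_arm(motion=[[[0, 0, 0.001, 0, 0, 0, 0.02], [0, 0, 0.001, 0, 0, 0, 0.02]]])

```text
t: 12.95
eef_pos: [0.5056, 0.2503, 0.1847]
ee_rot: [-3.14, -0.0, -3.103]
force: [-4.5, -1.4, 5.2]
width: 0.0298
```

Seated: z = 0.1847, against 0.1846 on the parking mount, with contact force. I'll release and rise.

Call:
jog_arm(motion=[[[0, 0, -0.001, 0, 0, 0, 0.04], [0, 0, -0.001, 0, 0, 0, 0.07], [0, 0, -0.001, 0, 0, 0, 0.07], [0, 0, -0.001, 0, 0, 0, 0.07], [0, 0, -0.03, 0, 0, 0, 0.07], [0, 0, -0.07, 0, 0, 0, 0.07], [0.0, 0, -0.1, 0, 0, 0, 0.07], [0.02, 0, -0.11, 0, 0, 0, 0.07]]])

```text
t: 13.75
eef_pos: [0.4878, 0.2506, 0.2979]
ee_rot: [3.141, 0.004, -3.103]
force: [-0.7, -0.3, -0.5]
width: 0.0698
```

```bash
python3 - <<'E'
from h import *
s=arm.get_state();im=optics.grab_frame('wrist'); cv2.imwrite('pics/w8.png',im[:,:,::-1]); np.save('w8.npy',s,allow_pickle=True)
im=optics.grab_frame('scene'); cv2.imwrite('pics/s8.png',im[:,:,::-1])
im=optics.grab_frame('top'); cv2.imwrite('pics/t8.png',im[:,:,::-1])
crop('pics/s8.png',260,120,120,100,6,'pics/c15.png')
print(s['t'],s['eef_pos'],s['ee_rot'],s['force'])
E
```

```text
13.75 [0.48783743 0.25061883 0.29786654] [ 3.14087607  0.0041897  -3.10328542] [-0.68747156 -0.33901504 -0.52907164]
```

View pics/w8.png

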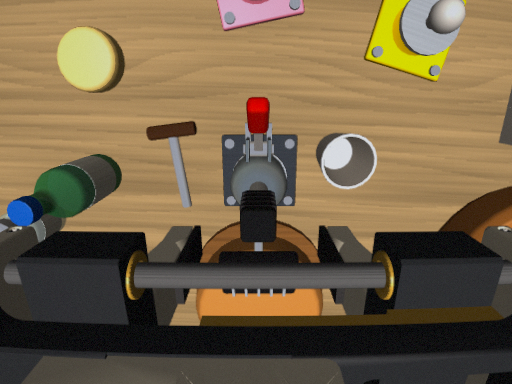

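View pics/c15.png

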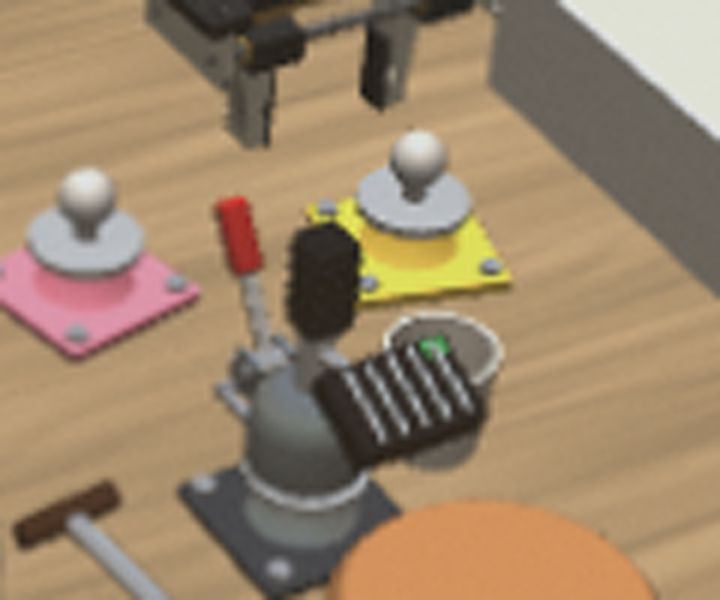

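The lamp sits on the black mount with its head over the wheel's near edge and the handle still raised (red at wrist 258,115). I'll triangulate the handle.

```bash
python3 - <<'E'
from h import *
s=np.load('w8.npy',allow_pickle=True).item()
def red(f,x,y,w,h):
    c=cv2.imread(f).astype(int)[y:y+h,x:x+w]; m=(c[...,2]>110)&(c[...,1]<60)&(c[...,0]<60); ys,xs=np.nonzero(m); return np.array([xs.mean()+x,ys.mean()+y]),len(xs)
w,n1=red('pics/w8.png',230,80,60,60); sc,n2=red('pics/s8.png',285,145,30,30)
print(w,n1,sc,n2); X,e=tri([(cam('wrist',s),w),(cam('scene'),sc)]); print(X,e)
u=np.array([np.cos(.0375),np.sin(.0375)]); d=X[:2]-np.array([.5100,.2503]); print('lampx',d@u,'angle',np.arctan2(X[2]-.09,-(d@u+.046)))
y=.0375
go([.51-.0755*np.cos(y),.2503-.0755*np.sin(y),.25],y-np.pi,s=s)
crop('pics/w8.png',210,85,110,160,4,'pics/c16.png')
E
```

```text
[257.10014948 113.54559043] 669 [299.5        158.76923077] 52
[0.41993396 0.24640424 0.15876897] [np.float64(0.0015541741814215839), np.float64(0.0015541741814214954)]
lampx -0.09014877217027627 angle 1.000074929611897
t 13.75 pos [0.4878 0.2506 0.2979] rpy [ 3.141  0.004 -3.103] F [-0.7 -0.3 -0.5] w 0.0698
shift [ 0.0536 -0.0011  0.0476] rot [0.04 0.24 0.05]
```

View pics/c16.png

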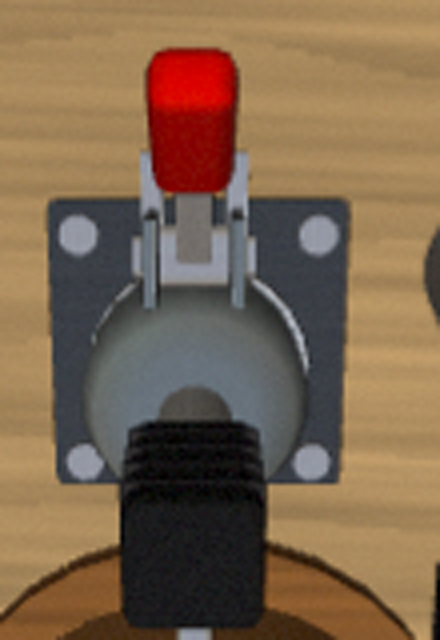

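The handle stands at about 1.0–1.05 rad, with the lamp centred on the foot. I'll move over it.

Call:
jog_arm(motion=[[[0.03, -0.0005, 0, 0, 0.2, 0, 0.06], [0.055, -0.001, 0, 0, 0.2, 0, 0.06], [0.064, -0.001, 0.03, 0, 0.2, 0, 0.06], [0.064, -0.001, 0.06, 0, 0.2, 0, 0.06], [0.064, -0.001, 0.06, 0, 0.2, 0, 0.06]]])

```text
t: 14.4
eef_pos: [0.4197, 0.2448, 0.2318]
ee_rot: [-3.137, -0.007, -3.102]
force: [-1.3, 0.5, -0.7]
width: 0.0601
```

```bash
python3 - <<'E'
from h import *
s=arm.get_state();im=optics.grab_frame('wrist'); cv2.imwrite('pics/w9.png',im[:,:,::-1])
go([.424,.247,.161],.0375-np.pi,s=s)
E
```

```text
t 14.4 pos [0.4197 0.2448 0.2318] rpy [-3.137 -0.007 -3.102] F [-1.3  0.5 -0.7] w 0.0601
shift [-0.0049  0.0024  0.0707] rot [-0.26 -0.42  0.12]
```

View pics/w9.png

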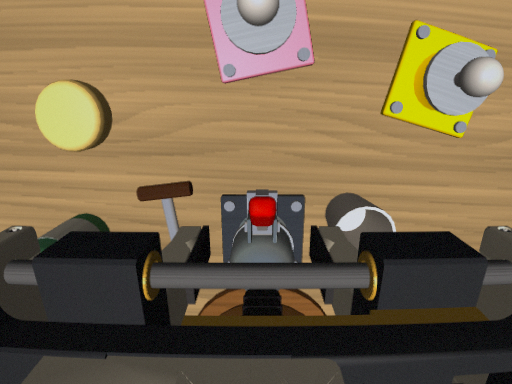

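Call:
jog_arm(motion=[[[-0.0045, 0.0022, 0.03, -0.2, -0.4, 0, 0.05], [-0.0045, 0.0022, 0.055, -0.2, -0.4, 0, 0.05], [-0.0045, 0.0022, 0.0707, -0.2, -0.4, 0, 0.05], [-0.0045, 0.0022, 0.0707, -0.2, -0.4, 0, 0.05], [-0.0045, 0.0022, 0.0707, -0.2, -0.4, 0, 0.05]]])

```text
t: 14.95
eef_pos: [0.4261, 0.2483, 0.1646]
ee_rot: [3.141, 0.003, -3.102]
force: [0.7, 0.1, 0.4]
width: 0.0502
```

Call:
jog_arm(motion=[[[0, 0, 0, 0, 0, 0, 0.03], [0, 0, 0, 0, 0, 0, 0.01], [0, 0, 0, 0, 0, 0, 0.01], [0, 0, 0, 0, 0, 0, 0.01], [0, 0, 0, 0, 0, 0, 0.01]]], newtons=3.5)

```text
t: 15.45
eef_pos: [0.4261, 0.2482, 0.1649]
ee_rot: [3.141, 0.003, -3.102]
force: [-1.7, -1.1, 2.8]
width: 0.0203
```

```bash
python3 - <<'E'
from h import *
s=arm.get_state();im=optics.grab_frame('scene'); cv2.imwrite('pics/s9.png',im[:,:,::-1])
crop('pics/s9.png',260,90,120,120,5,'pics/c17.png')
go([.424,.247,.161],.0375-np.pi,s=s)
E
```

```text
t 15.45 pos [0.4261 0.2482 0.1649] rpy [ 3.141e+00  3.000e-03 -3.102e+00] F [-1.7 -1.1  2.8] w 0.0203
shift [ 0.0021 -0.0011  0.0039] rot [0.02 0.19 0.14]
```

View pics/c17.png

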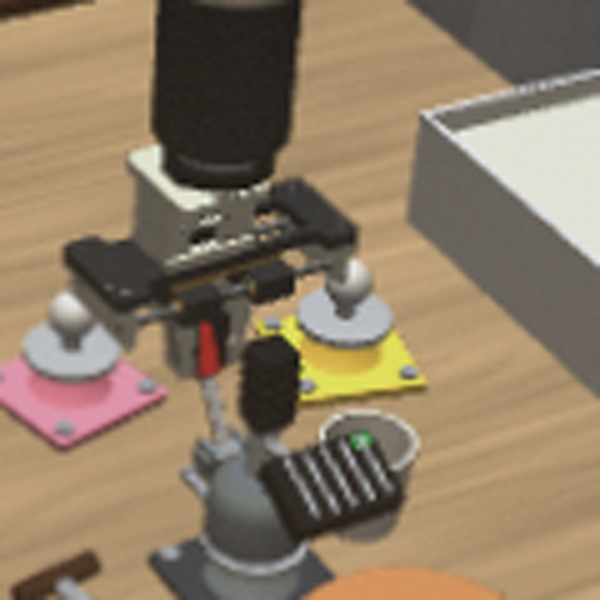

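Pinched at about 1.08 rad. I'll swing down along the arc slowly and watch the forces.

Call:
jog_arm(motion=[[[0.0046, 0, 0.0027, 0, 0, 0, 0.01], [0.0094, 0, 0.0058, 0, 0, 0, 0.01], [0.014, 0, 0.0096, 0, 0, 0, 0.01]]], newtons=3)

```text
t: 15.8
eef_pos: [0.4118, 0.2478, 0.155]
ee_rot: [3.141, 0.004, -3.102]
force: [2.8, 0.4, 0.1]
width: 0.0201
```

```bash
python3 - <<'E'
from h import *
s=arm.get_state();im=optics.grab_frame('scene'); cv2.imwrite('pics/s10.png',im[:,:,::-1])
crop('pics/s10.png',260,90,120,120,5,'pics/c18.png')
go([.424,.247,.161],.0375-np.pi,s=s);print(s['moment'])
E
```

```text
t 15.8 pos [0.4118 0.2478 0.155 ] rpy [ 3.141  0.004 -3.102] F [2.8 0.4 0.1] w 0.0201
shift [-0.0122 -0.0013 -0.006 ] rot [0.05 0.21 0.14]
[-0.04635253 -0.80490297 -0.0075102 ]
```

View pics/c18.png

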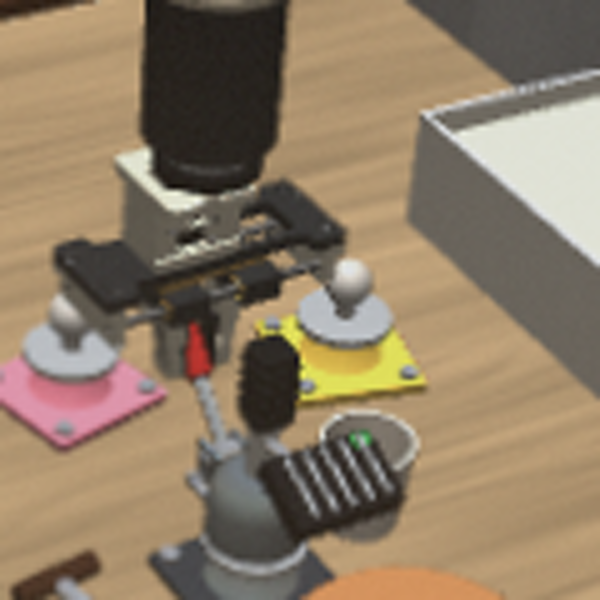

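The lamp is still (LED at the same pixel) and the handle is following, so I'll continue.

Call:
jog_arm(motion=[[[0.0045, 0, 0.004, 0, 0, 0, 0.01], [0.0087, 0, 0.0083, 0, 0, 0, 0.01], [0.0126, 0, 0.013, 0, 0, 0, 0.01], [0.016, 0, 0.018, 0, 0, 0, 0.01], [0.0192, 0, 0.0233, 0, 0, 0, 0.01], [0.0243, 0, 0.0344, 0, 0, 0, 0.01], [0.0276, 0, 0.046, 0, 0, 0, 0.01], [0.0276, 0, 0.046, 0, 0, 0, 0.01]]])

```text
t: 16.65
eef_pos: [0.3829, 0.2458, 0.107]
ee_rot: [-3.14, 0.002, -3.102]
force: [2.9, 1.0, -0.2]
width: 0.0198
```

```bash
python3 - <<'E'
from h import *
s=arm.get_state();im=optics.grab_frame('scene'); cv2.imwrite('pics/s11.png',im[:,:,::-1])
crop('pics/s11.png',260,90,120,120,5,'pics/c19.png')
go([.424,.247,.161],.0375-np.pi,s=s);print(s['moment'])
p=s['eef_pos']; print('r,ang',np.hypot(.464-p[0],p[2]-.003-.09),np.arctan2(p[2]-.093,.464-p[0]))
E
```

```text
t 16.65 pos [0.3829 0.2458 0.107 ] rpy [-3.140e+00  2.000e-03 -3.102e+00] F [ 2.9  1.  -0.2] w 0.0198
shift [-0.0412 -0.0005 -0.0539] rot [-0.06  0.09  0.14]
[ 0.05954632 -1.22931896 -0.04489456]
r,ang 0.0823442436735055 0.1712809801240129
```

View pics/c19.png

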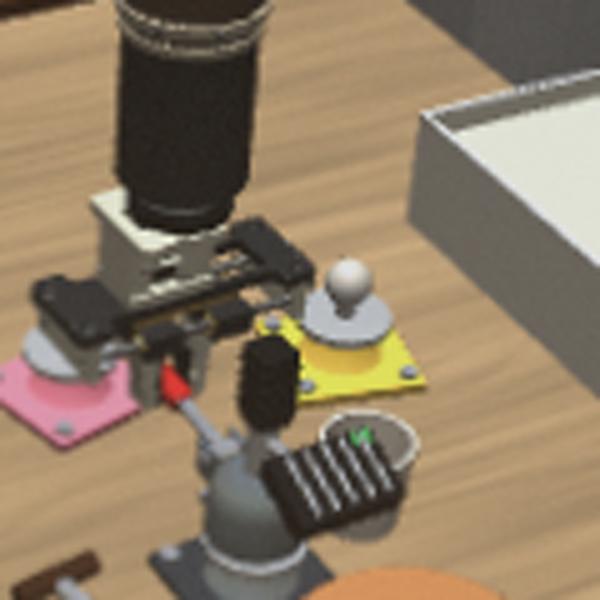

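Call:
jog_arm(motion=[[[0.001, 0, 0.005, 0, 0, 0, 0.01], [0.0012, 0, 0.01, 0, 0, 0, 0.01], [0.0012, 0, 0.014, 0, 0, 0, 0.01], [0.0012, 0, 0.016, 0, 0, 0, 0.01], [0.0012, 0, 0.016, 0, 0, 0, 0.01]]])

```text
t: 17.2
eef_pos: [0.382, 0.246, 0.0916]
ee_rot: [-3.141, 0.002, -3.102]
force: [1.9, -0.4, 2.1]
width: 0.0197
```

```bash
python3 - <<'E'
from h import *
s=arm.get_state();im=optics.grab_frame('scene'); cv2.imwrite('pics/s12.png',im[:,:,::-1])
crop('pics/s12.png',260,90,120,120,5,'pics/c20.png')
go([.424,.247,.161],.0375-np.pi,s=s);print(s['moment'])
p=s['eef_pos']; print('r,ang',np.hypot(.464-p[0],p[2]-.003-.09),np.arctan2(p[2]-.093,.464-p[0]))
E
```

```text
t 17.2 pos [0.382  0.246  0.0916] rpy [-3.141e+00  2.000e-03 -3.102e+00] F [ 1.9 -0.4  2.1] w 0.0197
shift [-0.0421 -0.0007 -0.0694] rot [-0.06  0.1   0.15]
[ 0.03171813 -0.54267501 -0.04218795]
r,ang 0.0819844412769607 -0.01753060272559509
```

View pics/c20.png

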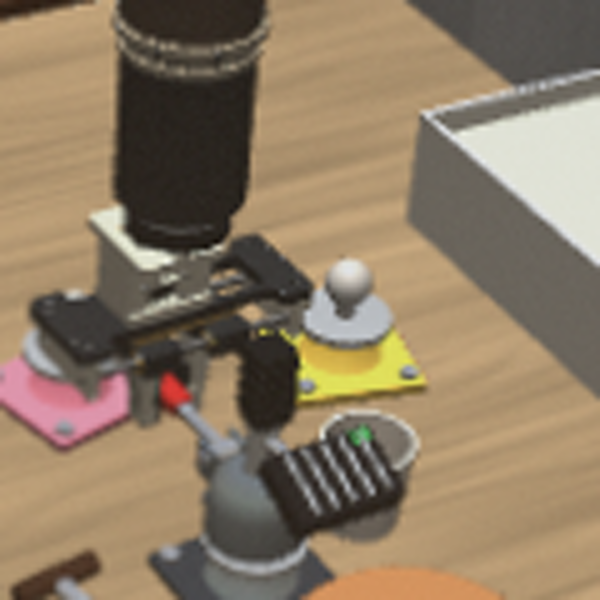

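The pads slid down past the handle at the end: red moved only about 1 px while the TCP dropped 15 mm. I'll release, rise and look.

Call:
jog_arm(motion=[[[0, 0, 0, 0, 0, 0, 0.05], [0, 0, 0, 0, 0, 0, 0.05], [0, 0, 0, 0, 0, 0, 0.05], [0, 0, -0.04, 0, 0, 0, 0.05], [0, 0, -0.08, 0, 0, 0, 0.05], [0, 0, -0.1, 0, 0, 0, 0.05], [0, 0, -0.1, 0, 0, 0, 0.0], [0, 0, -0.1, 0, 0, 0, 0.0]]])

```text
t: 18.05
eef_pos: [0.3817, 0.246, 0.1917]
ee_rot: [-3.142, 0.002, -3.102]
force: [0.4, 0.1, -1.3]
width: 0.0395
```

```bash
python3 - <<'E'
from h import *
s=arm.get_state();im=optics.grab_frame('wrist'); cv2.imwrite('pics/w13.png',im[:,:,::-1]);im=optics.grab_frame('scene'); cv2.imwrite('pics/s13.png',im[:,:,::-1])
crop('pics/s13.png',260,90,120,120,5,'pics/c21.png')
go([.386,.2455,.125],.0375-np.pi,s=s)
def red(f,x,y,w,h):
    c=cv2.imread(f).astype(int)[y:y+h,x:x+w]; m=(c[...,2]>110)&(c[...,1]<60)&(c[...,0]<60); ys,xs=np.nonzero(m); return np.array([xs.mean()+x,ys.mean()+y]),len(xs)
w,n1=red('pics/w13.png',200,150,120,130); sc,n2=red('pics/s13.png',275,145,40,40)
print(w,n1,sc,n2); print(tri([(cam('wrist',s),w),(cam('scene'),sc)]))
print('scene proj if angle 0/.1/.2',[proj(cam('scene'),[.464-.078*np.cos(a),.248-.003*1,.0925+.078*np.sin(a)])[0] for a in(0,.1,.2)])
E
```

```text
t 18.05 pos [0.3817 0.246  0.1917] rpy [-3.142e+00  2.000e-03 -3.102e+00] F [ 0.4  0.1 -1.3] w 0.0395
shift [-0.0042 -0.0007  0.0667] rot [-0.    0.11  0.14]
[259.03914591 201.54626335] 1124 [292.42307692 167.26923077] 26
(array([0.38266994, 0.24459801, 0.09625444]), [np.float64(0.000400467894238666), np.float64(0.0004004678942386311)])
scene proj if angle 0/.1/.2 [array([293.0113767, 168.5487583]), array([293.18196652, 166.90315577]), array([293.45534491, 165.38167809])]
```

View pics/w13.png

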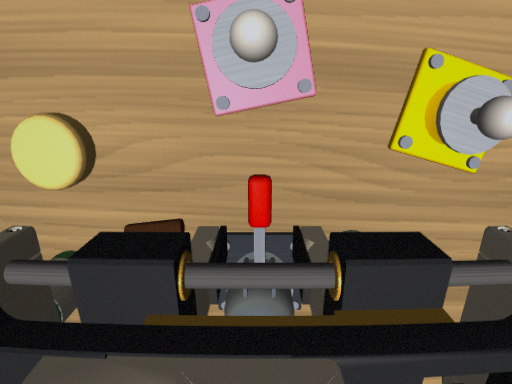

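View pics/c21.png

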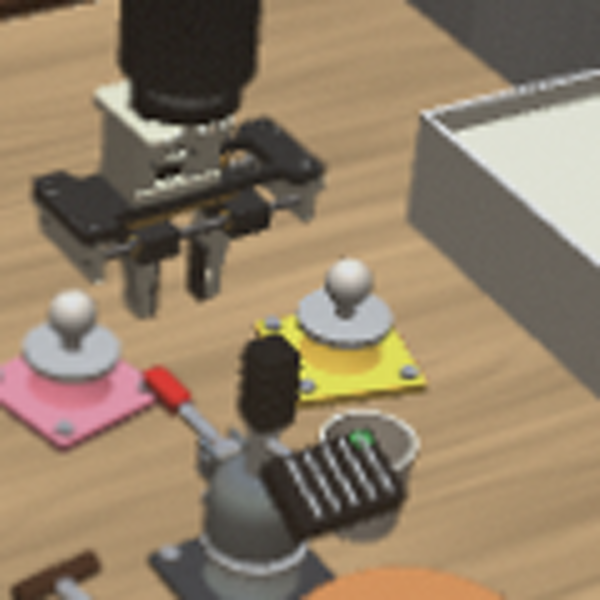

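The handle now measures z≈0.096, the same as in its locked start state (0.097). I'll press from above with closed fingertips to be sure it is fully down.

Call:
jog_arm(motion=[[[-0.002, -0.001, 0, 0, 0, 0, 0], [-0.002, -0.001, 0.02, 0, 0, 0, 0], [-0.002, -0.001, 0.045, 0, 0, 0, 0], [-0.002, -0.001, 0.06, 0, 0, 0, 0], [-0.002, -0.001, 0.064, 0, 0, 0, 0], [-0.002, -0.001, 0.064, 0, 0, 0, 0]]], newtons=10)

```text
t: 18.75
eef_pos: [0.3832, 0.2439, 0.1259]
ee_rot: [-3.137, -0.001, -3.102]
force: [0.4, 0.8, 0.6]
width: 0.0006
```

Call:
jog_arm(motion=[[[0, 0, 0.0015, 0, 0, 0, 0], [0, 0, 0.003, 0, 0, 0, 0], [0, 0, 0.003, 0, 0, 0, 0]]])

```text
t: 19.05
eef_pos: [0.3834, 0.2441, 0.1232]
ee_rot: [-3.138, -0.0, -3.102]
force: [0.3, -0.5, -0.1]
width: 0.0005
```

Call:
jog_arm(motion=[[[0, 0, 0.001, 0, 0, 0, 0], [0, 0, 0.002, 0, 0, 0, 0], [0, 0, 0.002, 0, 0, 0, 0]]])

```text
t: 19.35
eef_pos: [0.3833, 0.2443, 0.1214]
ee_rot: [-3.138, -0.0, -3.102]
force: [-3.0, -0.3, 3.6]
width: 0.0003
```

Call:
jog_arm(motion=[[[0, 0, 0.001, 0, 0, 0, 0], [0, 0, 0.0015, 0, 0, 0, 0], [0, 0, 0.0015, 0, 0, 0, 0]]])

```text
t: 19.65
eef_pos: [0.383, 0.2443, 0.1203]
ee_rot: [-3.138, -0.001, -3.102]
force: [-6.9, -0.8, 9.1]
width: 0.0006
```

It's against a firm stop: 9 N, with the tip at z≈0.098 and the expected top of the grip at 0.100. I'll retreat and check.

Call:
jog_arm(motion=[[[0, 0, -0.01, 0, 0, 0, 0], [0, 0, -0.05, 0, 0, 0, 0], [0, 0, -0.1, 0, 0, 0, 0], [0, 0, -0.15, 0, 0, 0, 0], [0.0, 0, -0.17, 0, 0, 0, 0], [0, 0, -0.17, 0, 0, 0, 0]]])

```text
t: 20.25
eef_pos: [0.3843, 0.2459, 0.2946]
ee_rot: [3.139, 0.005, -3.101]
force: [-0.8, -0.0, -0.8]
width: 0.0003
```

```bash
python3 - <<'E'
from h import *
s=arm.get_state();im=optics.grab_frame('wrist'); cv2.imwrite('pics/w14.png',im[:,:,::-1]);im=optics.grab_frame('scene'); cv2.imwrite('pics/s14.png',im[:,:,::-1])
im=optics.grab_frame('top'); cv2.imwrite('pics/t14.png',im[:,:,::-1])
crop('pics/s14.png',260,110,120,110,6,'pics/c22.png')
crop('pics/t14.png',100,90,150,150,4,'pics/c23.png')
print(s['t'],s['eef_pos'],s['force'])
def red(f,x,y,w,h):
    c=cv2.imread(f).astype(int)[y:y+h,x:x+w]; m=(c[...,2]>110)&(c[...,1]<60)&(c[...,0]<60); ys,xs=np.nonzero(m); return np.array([xs.mean()+x,ys.mean()+y]),len(xs)
w,n1=red('pics/w14.png',200,80,120,150); sc,n2=red('pics/s14.png',275,145,40,40)
print(w,n1,sc,n2); print(tri([(cam('wrist',s),w),(cam('scene'),sc)]))
print(red('pics/s13.png',275,145,40,40))
E
```

```text
20.25 [0.38430961 0.24589399 0.29460398] [-0.78574738 -0.04366438 -0.84868818]
[258.95860927 169.95529801] 604 [292.78571429 167.46428571] 28
(array([0.38304363, 0.24514423, 0.09535364]), [np.float64(0.00031715501791906495), np.float64(0.0003171550179190555)])
(array([292.42307692, 167.26923077]), 26)
```

View pics/c22.png

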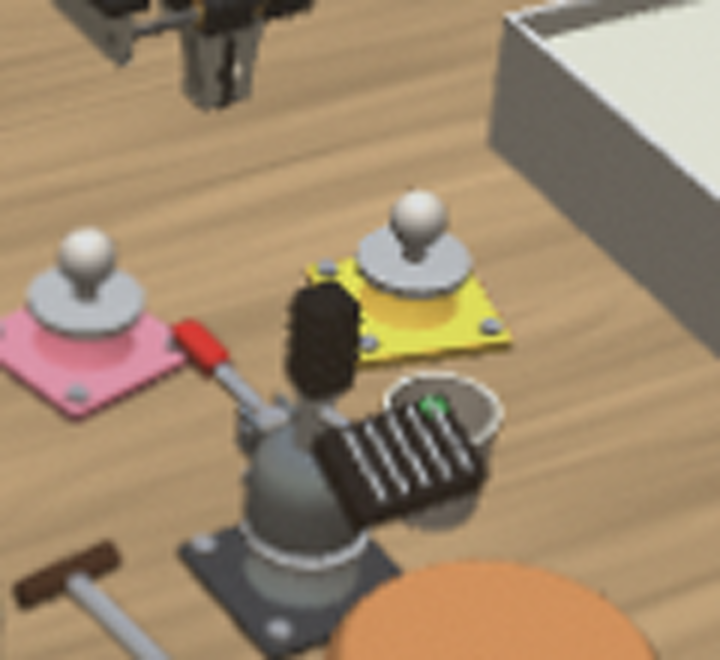

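View pics/w14.png

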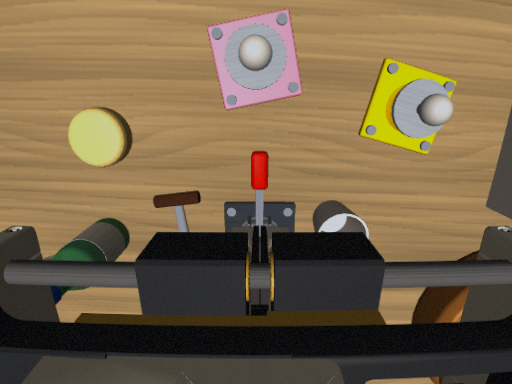

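View pics/t14.png

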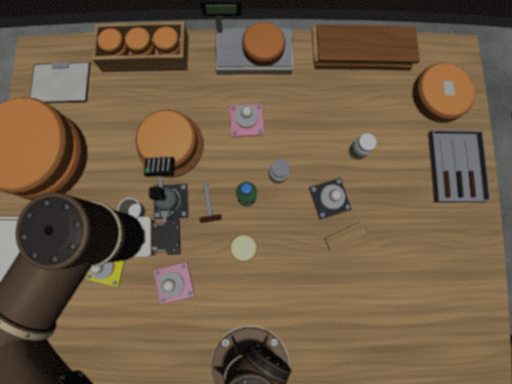

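The LED is at the same pixel as when seated (scene 332,177), the red grip measures z=0.095, and the other items look unmoved. One quick numeric check of the bystanders, then I'll hand in.

```bash
python3 - <<'E'
from h import *
a=cv2.GaussianBlur(cv2.imread('pics/top0.png'),(3,3),0);b=cv2.GaussianBlur(cv2.imread('pics/t14.png'),(3,3),0)
d=(cv2.absdiff(a,b).max(2)>40).astype(np.uint8)
n,l,st,c=cv2.connectedComponentsWithStats(d)
for r in st[1:]:
    if r[4]>6: print(r)
print(arm.job_done())
E
```

```text
[312 151  35  28 606]
[144 157  31  20 465]
[159 179   3   8  15]
[334 179   3   5   9]
[321 182  33  27 544]
[149 187  31  24 496]
[    0   196   181   188 13060]
[340 206   6   6  28]
[161 212   8  10  45]
[348 226  11  14  97]
[ 47 228   2   6  11]
[  0 266   6  14  52]
[  0 276  32  37 569]
[  0 281   9  16 108]
[  0 322  19  12  99]
[273 351   6   4  12]
[228 356  13  11  39]
[278 358  13  26 183]
the job is handed in; nothing more can be done
None
```

The lamp is on the black-footed ball mount beside the cheese wheel, with its head over the wheel's near edge and the handle pressed down. I handed the job in after about 20 s of the 61 s allowed. No verdict was given.

I raised the handle with a light pinch, lifted the lamp straight off, and carried it over the bottle. I then lowered it until it seated at the same height as on the parking mount (0.1847 m against 0.1846 m). I swung the handle down the same way, then pressed it from above with closed fingertips.

**Last checks**
- **Handle:** it met a firm stop at about 9 N, and its grip measured 0.095 m high. It was 0.097 m on the parking mount, where it stood down when I began; each reading is good to about 2 mm.
- **Lamp:** its LED stayed on the same scene pixel from seating through locking, so I take it as level. I did not measure the tilt separately.
- **Surroundings:** comparing the top picture before and after showed changes only where the lamp had stood, where it now stands, and where the arm is in the way. The cup and yellow mount are partly hidden by the arm in that picture. They looked unmoved in the scene view, but I did not measure them.

**What did not go to plan**
- The light pinch slipped on the handle near the end of its swing, so I finished by pressing from above.
- One small yaw correction had the wrong sign; I fixed it before gripping.
- When the handle was first released on the parking mount, the lamp moved by about 1.5 pixels, back to its starting pixels.

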